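# Lock the pressure setting of the tyre-inflation regulator

### The job

The air regulator's pressure is set: lock it now, without the adjusting barrel turning by more than the spanner's slack. Fit the open-ended spanner down over the barrel's two flats, its shank resting on the hose tail close beside the riser pipe that will stop it from turning, let go of it, then screw the knurled lock ring clockwise (seen from above) down onto the bonnet and nip it up by feel to about 0.8 newton metre, no harder, against the held barrel. Then lift the spanner off and lay it flat on the shelf again, leaving everything else where it is.

Things in the scene. Friction and masses are not known exactly. Their poses are not given: they have to be found in the camera images.
- spanner_grip (a point): Plain steel open-ended spanner, 184 mm long, 10 mm thick, 0.28 kg, lying flat. This point: on the shank near the balance point, half-way through the thickness (5 mm up when lying). x axis: along the shank, jaw to tail; z up. Shank 16 mm wide, from x = -32 to +98 mm; a 22 mm round eye ends it at +107 mm.
- spanner_jaw (a point): Centre of the spanner's jaw, at its underside: x = -70, z = -5 mm from spanner_grip, same axes. Jaw opening 28 mm between two parallel prongs, each 10 mm wide (48 mm over both); prong tips 14 mm ahead of this point, throat 16 mm behind it.
- barrel_seat (a point): On the barrel's vertical axis, on the 38 mm shoulder where the jaw comes to rest (118 mm up): spanner_jaw belongs here. Above it two flats, 26 mm apart (1 mm clearance each side), 28 mm long, 14 mm high, top 2 mm stepped in to 22. x axis: along the flats, the way the fitted shank points, jaw to tail, past the riser, 4 to 9 mm clear of it at first; the barrel turns up to 0.18 rad until firmly held.
- barrel (a joint): How far the adjusting barrel is turned clockwise (from above) from its nominal setting, rad; starts within 0.03 of 0. It turns easily in the bonnet (0.06 Nm), so the stiffer lock ring carries it along unless the spanner holds it.
- ring_mid (a point): Centre of the knurled steel lock ring on the barrel (on the barrel's vertical axis, half-way up the ring, 106 mm above the shelf). Ring: 60 mm diameter, 14 mm high (99 to 113 mm). The bonnet below it is 50 mm in diameter down to 73 mm, then a 62 mm flange; the barrel head ends at 132 mm.
- lock_ring (a joint): How far the lock ring is screwed down on the barrel, rad, growing clockwise from above. Starts at 1.0 to 1.6; home on its spring washer at 2.0, where this joint stops. Running down it drags with 0.15 Nm; once home and the barrel held, the worn washer gives at first (from 0.15 to 1.1 Nm, it varies), then stiffens by 10 Nm per rad: go by torque, not angle. The ring also takes up the spanner's play.
- regulator: The aluminium air regulator on its steel base plate (120 by 260 mm, 8 mm thick, from 110 mm to its -y to 150 mm to its +y side), bolted to the shelf. Origin on the barrel's axis at shelf height, z up, y axis towards the outlet riser. Pipes leave it at 41 mm height along +y and -y; a round gauge stands on its -x face, reaching 71 mm from the axis and 65 mm up.
- riser: Upright outlet pipe, 21 mm diameter, on the regulator's base, reaching 158 mm above the shelf (the hex plug at its top included). Origin at shelf height on its axis, 125 mm from the barrel's axis along the regulator's +y. The spanner's shank bears on its regulator -x side when the ring is turned clockwise: about 6 N there for 0.8 Nm on the ring.
- hose_tail: Horizontal brass outlet, 21 mm diameter, leaving the riser towards the regulator's -x for 56 mm (its barbs to 77 mm), its top 118 mm above the shelf: the spanner's shank rests across it. Origin as the riser's.
- spanner: The same spanner: origin at its underside below spanner_grip, same axes.
- pot: Bystander: small aluminium pot with screw-top lid, 92 mm diameter, 82 mm high. Origin under its centre.
- tyre_lever_a: Bystander: grey plastic tyre lever, 125 mm long, 20 mm wide, 7 mm thick, lying flat. Origin under its middle.
- tyre_lever_b: Bystander: a second grey tyre lever, like the first.
- awl: Bystander: wooden-handled awl, 147 mm long, handle 25 mm thick, lying. Origin at the end of the handle next to the blade, at shelf height.
- cup_lower: Bystander: lower of two stacked green plastic cups, 74 mm diameter, 108 mm high together. Origin under its centre.
- cup_upper: Bystander: upper of the two stacked cups. Origin at its foot, inside the lower cup.
- patch_tin: Bystander: flat patch tin 85 by 55 by 24 mm. Origin under its centre.
Things that resemble listed ones, but are neither listed nor needed, are in the scene too. Of the things like the spanner, leave any that is blue or turquoise; of the rest the larger one is meant.

How it is judged:
By the outcome, as a careful person would: the job done as asked, in the order asked, and still so for the second after the job is handed in, with the robot touching nothing.
It also fails if it takes over 69 s, if anything falls off the work surface, if the arm or the gripper's body presses on something with over 40 N, if the wrist force passes 120 N, or if a joint passes its speed limit or range.

### The arm

A 6-joint arm with a two-finger parallel gripper is mounted at the origin on the work surface. World frame = base frame: x ahead of the robot, y to its left, z up, the work surface at z = 0. Lengths are in m, angles in rad, forces in N, time in s.
With the tool pointing down it reaches from about 0.35 to 0.925 m from the base axis. Payload 6.4 kg.
Tool frame: the origin (TCP) lies at the very end of the fingers, on their centre line; the grasp point (between the pads) lies robot.grip_point_offset behind it (robot.grip_point_offset is the distance from the TCP to the grasp point, in m); z points along the fingers, x is the direction in which the jaws open and shut, and the axes are right-handed (so a half turn about z gives the same grasp; the last joint's range is limited). The gripper opens to 85 mm and grips with 20 to 120 N. Pads are 22 mm wide; open, the fingers measure 114 mm over their backs; the gripper's body (76 mm by 85 mm) begins 54 mm behind the grasp point. The pads swing forward as they close: fully open they stand 13 mm farther back than shut.
Start: joints at [0.998, 0.245, 1.558, -0, 1.339, -0.174], TCP at [0.252, 0.599, 0.231] pointing down, gripper open.
Joint ranges: [-3.13, 3.13], [-1.02, 2.26], [0.13, 2.54], [-0.95, 4.09], [0.21, 2.88], [-2.74, 2.74]. Speed limits (rad/s): [2.57, 2.57, 3.14, 3.14, 3.14, 3.14].

### API

Orientations are given as a rotation vector (axis times angle).
In Python, from plant import robot gives the robot as it stands.
- The arm moves only by the tool send_rows, never from a script. Its argument "targets" is text: rows parted by semicolons, each of 4 numbers parted by spaces: the shift along the world's x, y, z each as a share of 0.3 m, from -1 to 1, then the turn about the world's z as a share of pi/4 rad, from -1 to 1. In form: x y z roll; .... A call has 1 to 20 rows; each row is the pose to reach, as a shift and turn from the pose commanded when the call began; what a row does not reach only later rows make up. A row lasts 1/10 s, in which the tool goes at most 50 mm and 8.59 degrees, less where a joint would pass 70% of its speed; a pose out of reach is approached as far as the arm can. A call with a number of a shift or a turn outside -1 to 1 is refused whole. A call with a gripper value outside its range is refused whole. "hand" is the opening, from -1 (shut) to 1 (fully open), set as the call begins (left out, the last holds). The fingers move at their own pace and stop on an object; "squeeze" is the grip in N (left out, the last holds). Time passes only in rows, so rows that repeat a pose let the fingers close. It gives the time, the measured TCP pose, the force and the opening at its end, in the units of the state.
- robot.observe(): the state, without advancing time (a new reading comes with each control period).
- robot.camera(name): name is "scene" or "top" or "wrist"; returns a dict with "pixels" (384x512x3 uint8, red, green, blue), "mtx" (3x3 intrinsics, pixels), "extrinsics" (4x4, takes a point from camera to world coordinates). Camera axes: x right, y up, looking along -z (the intrinsics and any distortion apply to the point x, -y, -z); pixel columns grow to the right and rows downward; lengths in m; the calibration is good to about 2 mm. A picture is of the moment at which its call begins. There is no depth.
- robot.finish_job(): hands the job in, once; it reports no verdict.
The state is a dict: "t": time; "q": joint angles; "qd": joint speeds; "joint_torque": joint torques, N m; "ee_pos": TCP position; "eef_rot": TCP orientation; "ft_force": force on the tool from outside, world axes, zero at the start; "wrist_torque": the same for the moment, N m; "finger_gap": finger opening in m.
Only numpy, scipy, OpenCV 4.12 (cv2) and the standard library are available. Lean on these libraries where they do the work, as an engineer would, in place of code of your own. Each camera call takes 0.05 s, during which the arm holds its last target.

## Working session

There is one attempt and no reset: what is moved stays moved. The work goes in short steps, Python scripts to look and compute and a tool call to move; the robot and the scene stay as the last step left them, time stands still between calls to the robot, and variables do not carry over. Pictures are saved under pics/ and viewed, and the job is handed in when it is done.

Besides the shell and the picture viewer there is one more tool, called after "Request:" as name(argument=value, ...), one argument or row to a line, values as JSON. send_rows: Moves the arm, as the interface text tells. Its arguments: {"type":"object","properties":{"targets":{"type":"string"},"hand":{"type":"number"},"squeeze":{"type":"number"}},"required":["targets"]}

```bash
ls; mkdir -p pics
cat > h.py <<'E'
import numpy as np, cv2
from plant import robot
def snap(name,tag):
    c=robot.camera(name); cv2.imwrite(f'pics/{tag}.png',c['pixels'][:,:,::-1]); np.savez(f'pics/{tag}.npz',p=c['pixels'],m=c['mtx'],e=c['extrinsics']); return c
def load(tag):
    d=np.load(f'pics/{tag}.npz'); return dict(pixels=d['p'],mtx=d['m'],extrinsics=d['e'])
def ray(c,u,v):
    K=c['mtx'];E=c['extrinsics']
    d=np.array([(u-K[0,2])/K[0,0],-(v-K[1,2])/K[1,1],-1.]); return E[:3,3],E[:3,:3]@d
def onz(c,u,v,z):
    o,d=ray(c,u,v); return o+d*(z-o[2])/d[2]
def proj(c,P):
    K=c['mtx'];E=c['extrinsics']; p=E[:3,:3].T@(np.array(P)-E[:3,3]); return np.array([K[0,2]-K[0,0]*p[0]/p[2],K[1,2]+K[1,1]*p[1]/p[2]])
E
python3 - <<'E'
from h import *
print({k:getattr(robot,k) for k in dir(robot) if not k.startswith('_') and not callable(getattr(robot,k))})
print(robot.observe())
for n in('scene','top','wrist'):
    c=snap(n,n+'0'); print(n,c['mtx'].tolist(),c['extrinsics'].round(3).tolist(), [k for k in c])
E
```

```text
pics
{'grip_point_offset': 0.0187}
{'t': 0.0, 'q': array([ 9.97917193e-01,  2.45795780e-01,  1.55899114e+00, -2.06699904e-05,
        1.33872422e+00, -1.74126742e-01]), 'qd': array([ 8.60583616e-04,  5.51040223e-04, -5.14693166e-04, -2.49268667e-04,
        1.26549344e-04, -7.17156163e-05]), 'joint_torque': array([-1.49636027e-03, -4.29510820e+01, -3.26126683e+01, -2.39380579e-04,
        5.32442762e-03,  2.92901404e-06]), 'ee_pos': array([0.2520856 , 0.59852637, 0.23020433]), 'eef_rot': array([ 2.61674909,  1.73703195, -0.00274817]), 'ft_force': array([-0.82277205, -0.01128317, -0.10073375]), 'wrist_torque': array([ 0.01279953,  0.03136082, -0.03070048]), 'finger_gap': 0.08536490063412414}
scene [[379.53216354071765, 0.0, 255.05041514828608], [0.0, 379.53216354071765, 193.40219007821514], [0.0, 0.0, 1.0]] [[-0.724, -0.425, 0.543, 1.057], [0.689, -0.454, 0.564, 0.568], [0.007, 0.783, 0.622, 0.713], [0.0, 0.0, 0.0, 1.0]] ['pixels', 'mtx', 'extrinsics']
top [[415.8391987254259, 0.0, 254.1342381854778], [0.0, 415.8391987254259, 193.98887711397472], [0.0, 0.0, 1.0]] [[0.037, 0.975, -0.218, 0.332], [-0.999, 0.035, -0.014, 0.024], [-0.006, 0.218, 0.976, 1.126], [0.0, 0.0, 0.0, 1.0]] ['pixels', 'mtx', 'extrinsics']
wrist [[268.6153642503317, 0.0, 255.82403551560662], [0.0, 268.6153642503317, 191.6340932306401], [0.0, 0.0, 1.0]] [[0.389, -0.881, -0.269, 0.184], [0.921, 0.371, 0.115, 0.628], [-0.001, -0.293, 0.956, 0.372], [0.0, 0.0, 0.0, 1.0]] ['pixels', 'mtx', 'extrinsics']
```

View pics/scene0.png

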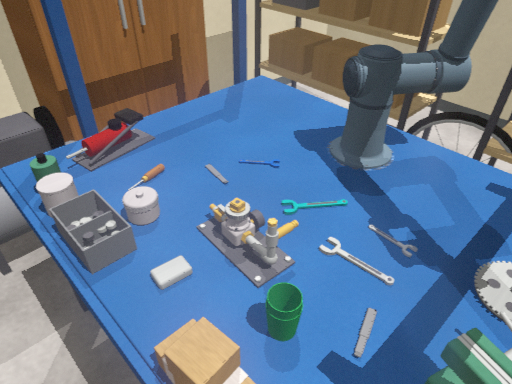

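View pics/top0.png

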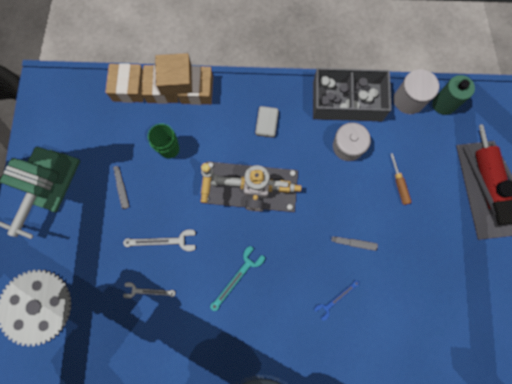

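View pics/wrist0.png

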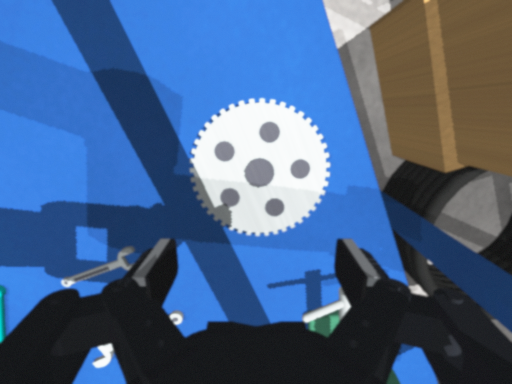

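Run:
```python
from h import *
c=load('top0'); p=c['pixels'][:,:,::-1]
cv2.imwrite('pics/crop1.png',cv2.resize(p[215:315,100:290],None,fx=4,fy=4,interpolation=cv2.INTER_CUBIC))
cv2.imwrite('pics/crop2.png',cv2.resize(p[145:225,185:315],None,fx=6,fy=6,interpolation=cv2.INTER_CUBIC))
s=load('scene0')['pixels'][:,:,::-1]
cv2.imwrite('pics/crop3.png',cv2.resize(s[180:290,185:315],None,fx=5,fy=5,interpolation=cv2.INTER_CUBIC))
for a,b in (((124,242),(196,240)),((124,291),(175,294)),((263,253),(212,308))):
    A=onz(c,*a,.005);B=onz(c,*b,.005);print(A,B,np.linalg.norm(A-B))
```

```text
[0.43750151 0.38589545 0.005     ] [0.45000323 0.19203251 0.005     ] 0.194265618998959
[0.30921266 0.37229205 0.005     ] [0.30657823 0.23752902 0.005     ] 0.13478877338004863
[0.42184858 0.01033203 0.005     ] [0.27482055 0.13836338 0.005     ] 0.19495965951059935
```

View pics/crop1.png

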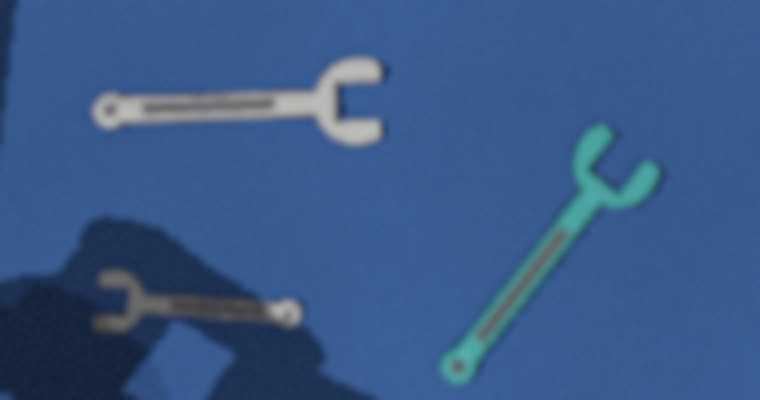

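View pics/crop2.png

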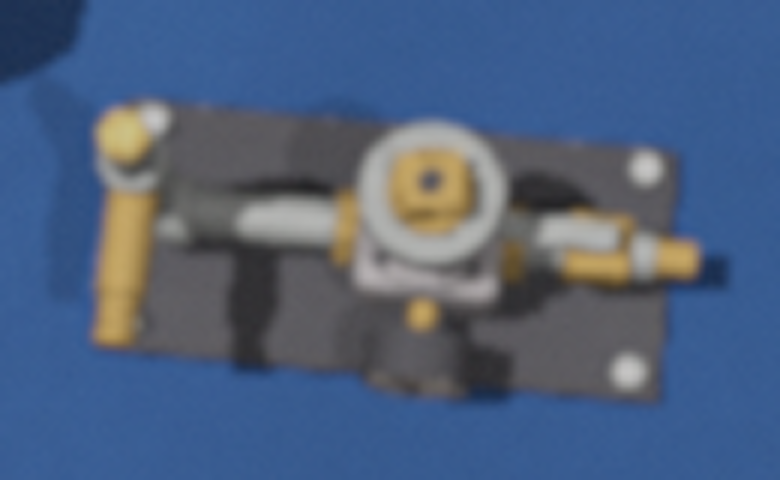

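View pics/crop3.png

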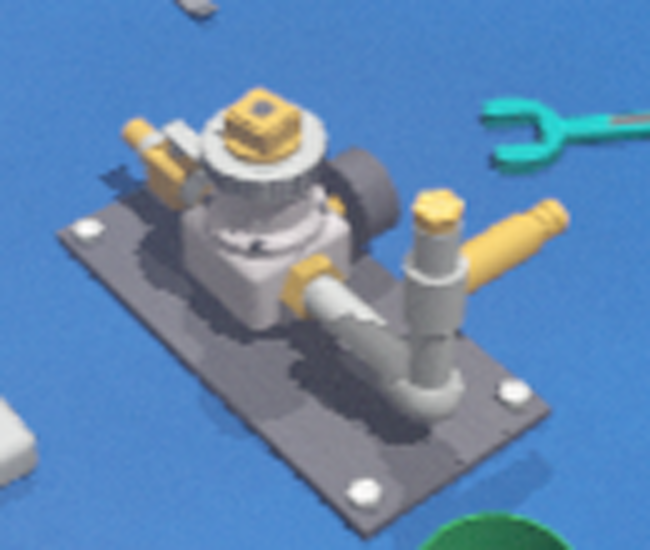

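Candidates like the spanner (top view): steel one at (160,241), ~194 mm by my rough ends; small grey one at (150,292), ~135 mm; turquoise one at (237,280); blue one at (340,298). I choose the steel one at (160,241), with its jaw to the right at (190,241). The crop confirms it is plain steel and the larger of the two non-blue ones. The regulator's barrel is at about (257,176), with the riser and hose tail at (206,170-200).

Request:
send_rows(
  targets="0.5 -0.8 0 -0.704; 0.5 -0.8 0 -0.704; 0.5 -0.8 0 -0.704; 0.5 -0.8 0 -0.704; 0.5 -0.8 0 -0.704; 0.5 -0.8 0 -0.704; 0.5 -0.8 0 -0.704",
)

```text
t: 0.85
ee_pos: [0.4041, 0.3561, 0.2311]
eef_rot: [2.994, 0.949, -0.0]
ft_force: [-0.0, 0.5, 0.2]
finger_gap: 0.0854
```

Request:
send_rows(
  targets="0.143 -0.53 -0.23 -0.704; 0.143 -0.53 -0.23 -0.704; 0.143 -0.53 -0.23 -0.704; 0.143 -0.53 -0.23 -0.704; 0.143 -0.53 -0.23 -0.704; 0.143 -0.53 -0.23 -0.704; 0.143 -0.53 -0.23 -0.704",
)

```text
t: 1.55
ee_pos: [0.4454, 0.2012, 0.1629]
eef_rot: [-3.139, -0.108, -0.002]
ft_force: [0.5, -0.4, -0.0]
finger_gap: 0.0853
```

Run:
```python
from h import *
print(robot.observe())
c=snap('wrist','w1'); print(c['extrinsics'].round(4))
```

```text
{'t': 1.55, 'q': array([ 1.91619144e-01, -6.39161091e-02,  2.02036527e+00,  4.07847016e-04,
        1.18400369e+00,  1.23000399e-01]), 'qd': array([ 0.00803989, -0.00220116, -0.00101676, -0.00232602, -0.00144458,
        0.0010647 ]), 'joint_torque': array([-5.28074484e-01, -2.74287200e+01, -3.01167262e+01, -1.33025082e-02,
        4.59332528e-03, -6.05468631e-04]), 'ee_pos': array([0.44542976, 0.20121023, 0.16294302]), 'eef_rot': array([-3.13920024e+00, -1.07504846e-01, -1.67502279e-03]), 'ft_force': array([ 4.97791994e-01, -3.93668039e-01, -1.98642264e-04]), 'wrist_torque': array([-0.03230575, -0.05077453,  0.00572571]), 'finger_gap': 0.08533387665973727}
[[ 0.9977 -0.0644 -0.0217  0.4409]
 [ 0.0679  0.9543  0.2909  0.2755]
 [ 0.002  -0.2917  0.9565  0.3051]
 [ 0.      0.      0.      1.    ]]
```

View pics/w1.png

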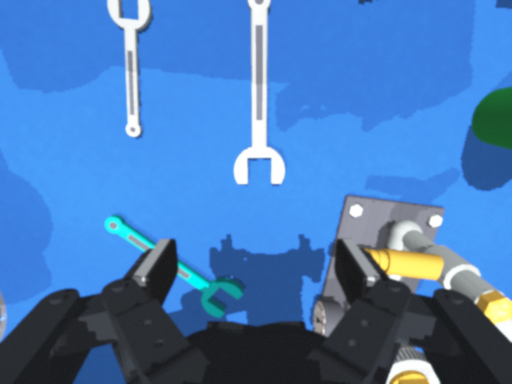

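The spanner lies along image column ~259, with its jaw opening at (260,180) and its eye at (259,2).

```bash
cat >> h.py <<'E'
def spanner(c,box,z=.010,thr=110,sat=90):
    p=c['pixels'].astype(int); x0,y0,x1,y1=box
    h=cv2.cvtColor(c['pixels'],cv2.COLOR_RGB2HSV)
    m=((h[...,1]<sat)&(h[...,2]>thr)).astype(np.uint8); mm=np.zeros_like(m); mm[y0:y1,x0:x1]=m[y0:y1,x0:x1]
    n,l,st,_=cv2.connectedComponentsWithStats(mm); i=1+np.argmax(st[1:,4]); mm=(l==i)
    v,u=np.nonzero(mm); P=np.array([onz(c,a,b,z)[:2] for a,b in zip(u,v)])
    return P,mm
E
python3 - <<'E'
from h import *
c=load('w1')
P,m=spanner(c,(225,0,300,195))
print(m.sum())
def an(P):
    # shank points: narrow section -> initial axis
    a=np.array([-.065,.998]); 
    for _ in range(4):
        n=np.array([-a[1],a[0]]); s=P@a; s0=s.min()
        k=(s>s0+.06)&(s<s0+.16)
        Q=P[k]; mu=Q.mean(0); w=np.linalg.svd(Q-mu,full_matrices=False)[2][0]; a=w*np.sign(w[1])
    n=np.array([-a[1],a[0]])
    s=P@a; lat=(P-mu)@n
    return a,mu,s,lat
a,mu,s,lat=an(P)
s0=s.min()
print('ang',np.degrees(np.arctan2(a[1],a[0])),'len',s.max()-s0)
for b in np.arange(0,.20,.008):
    k=(s>=s0+b)&(s<s0+b+.008)
    if k.any(): print(round(b,3),lat[k].min().round(4),lat[k].max().round(4),k.sum())
tip=mu+a*(s0-mu@a); print('tip centre',tip,'grip',tip+a*.084,'jaw',tip+a*.014)
E
```

```text
3472
ang 94.10479541606117 len 0.17989823245387282
0.0 -0.0274 0.0269 142
0.008 -0.0285 0.0279 193
0.016 -0.0283 0.0277 195
0.024 -0.027 0.0264 224
0.032 -0.0223 0.0229 271
0.04 -0.0145 0.0128 126
0.048 -0.0079 0.0073 120
0.056 -0.0078 0.0072 105
0.064 -0.0078 0.0072 120
0.072 -0.0077 0.0071 120
0.08 -0.0077 0.0081 127
0.088 -0.0076 0.008 128
0.096 -0.0075 0.008 128
0.104 -0.0075 0.0079 140
0.112 -0.0074 0.0078 126
0.12 -0.0074 0.0078 144
0.128 -0.0073 0.0077 144
0.136 -0.0072 0.0076 144
0.144 -0.0082 0.0075 150
0.152 -0.0081 0.0075 169
0.16 -0.008 0.0074 154
0.168 -0.0098 0.0092 187
0.176 -0.0107 0.011 115
tip centre [0.45035684 0.19506501] grip [0.44434404 0.27884954] jaw [0.44935471 0.2090291 ]
```

Run:
```python
from h import *
c=load('top0'); print(onz(c,257,174.7,.132), onz(c,205.8,167.3,.158))
s=load('scene0'); print(onz(s,185+263/5,180+107/5,.132), onz(s,185+438/5,180+205/5,.158))
```

```text
[0.60347251 0.03298868 0.132     ] [0.61050154 0.15729034 0.158     ]
[0.60183836 0.03489948 0.132     ] [0.61102987 0.15978723 0.158     ]
```

Request:
send_rows(
  targets="0 0 0.15 0; 0.515 -0.705 0.15 0; 0.515 -0.705 0.15 0; 0.515 -0.705 0.15 0; 0.515 -0.705 0.15 0; 0.515 -0.705 0.15 0; 0.515 -0.705 0.133 0; 0.515 -0.705 0.133 0; 0.515 -0.705 0.133 0",
)

```text
t: 2.5
ee_pos: [0.5992, -0.0099, 0.2019]
eef_rot: [-3.139, -0.107, 0.002]
ft_force: [0.4, 0.8, -0.4]
finger_gap: 0.0855
```

Run:
```python
from h import *
c=snap('wrist','w2'); print(c['extrinsics'].round(4)); o=robot.observe(); print(o['t'],o['ee_pos'],o['eef_rot'],o['ft_force'],o['wrist_torque'])
cv2.imwrite('pics/w2c.png',cv2.resize(c['pixels'][0:240,140:400,::-1],None,fx=2.5,fy=2.5,interpolation=cv2.INTER_CUBIC))
```

```text
[[ 9.977e-01 -6.440e-02 -1.950e-02  5.951e-01]
 [ 6.730e-02  9.544e-01  2.908e-01  6.440e-02]
 [-1.000e-04 -2.915e-01  9.566e-01  3.441e-01]
 [ 0.000e+00  0.000e+00  0.000e+00  1.000e+00]]
2.55 [ 0.59908948 -0.00959852  0.20210919] [-3.13923463e+00 -1.07443642e-01  1.05097921e-03] [-0.00247759 -0.54728391  0.20583774] [-0.01172571 -0.00445037 -0.04427797]
```

View pics/w2.png

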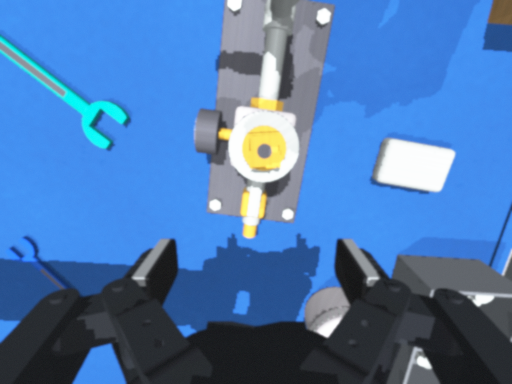

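View pics/w2c.png

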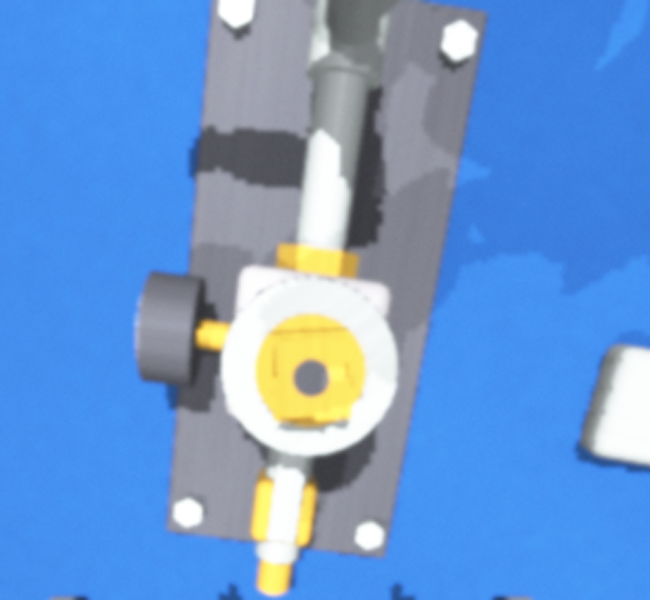

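Run:
```python
from h import *
c=load('w2'); p=c['pixels'][105:190,222:307,::-1]
g=cv2.createCLAHE(2,(2,2)).apply(p[...,1].copy())
b=cv2.createCLAHE(2,(2,2)).apply(p[...,2].copy())
cv2.imwrite('pics/w2d.png',np.hstack([cv2.resize(x,None,fx=6,fy=6,interpolation=cv2.INTER_CUBIC)[:, :400 if 0 else None] for x in (g,)]))
cv2.imwrite('pics/w2e.png',cv2.resize(p,None,fx=6,fy=6,interpolation=cv2.INTER_CUBIC))
t=load('top0')['pixels'][160:192,240:274,::-1]; cv2.imwrite('pics/t0e.png',cv2.resize(t,None,fx=15,fy=15,interpolation=cv2.INTER_CUBIC))
```

```text
(no output)
```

View pics/w2d.png

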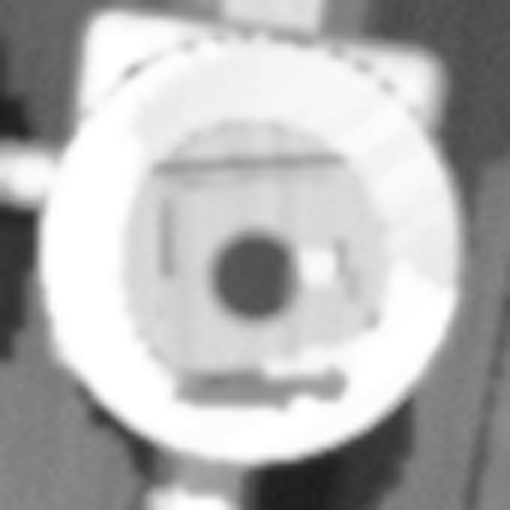

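View pics/w2e.png

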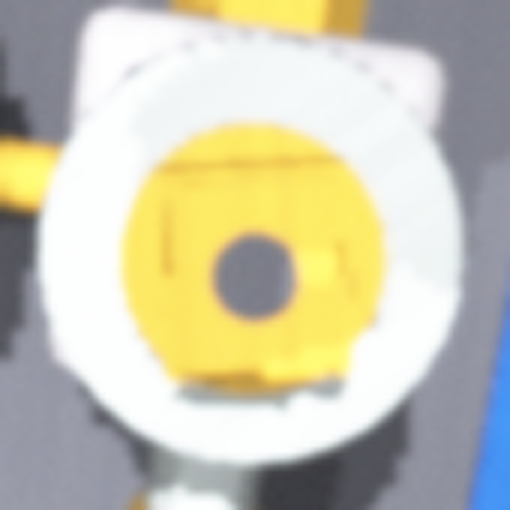

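View pics/t0e.png

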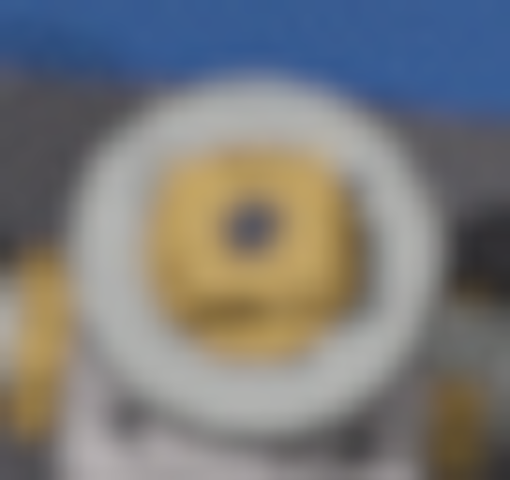

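Run:
```python
from h import *
c=load('w2')
def cr(x,y):return 140+x/2.5, y/2.5
B=[onz(c,*cr(*q),.012)[:2] for q in ((237,10),(188,513),(458,42),(370,535))]
print(B)
for i,j in((1,0),(3,2),(0,2),(1,3)):
    d=B[j]-B[i]; print(np.degrees(np.arctan2(d[1],d[0])),np.linalg.norm(d))
print('centre',np.mean(B,0))
print('hole',onz(c,264.5,151.2,.132),'ring',onz(c,264,146.7,.113))
f=lambda x,y,z:onz(c,222+x/6,105+y/6,z)
for z in(.13,.132):
  d=f(340,158,z)-f(155,165,z); print(np.degrees(np.arctan2(d[1],d[0])),np.linalg.norm(d))
d=f(168,195,.12)-f(168,275,.12);print(np.degrees(np.arctan2(d[1],d[0])))
print(f(168,235,.13), f(340,260,.13))
```

```text
[array([0.56542768, 0.17050614]), array([ 0.54990623, -0.05871413]), array([0.66108918, 0.16503343]), array([ 0.64652042, -0.0646083 ])]
86.12617909918481 0.22974517247016166
86.3699486059941 0.23010339815646638
-3.274269120904696 0.09581791539973898
-3.491136000296812 0.09679381897238849
centre [0.60573588 0.05305429]
hole [0.60399348 0.03368228 0.132     ] ring [0.60407006 0.03473859 0.113     ]
5.984115766201711 0.024072014923937707
5.9841157662017075 0.023847161636361726
93.49940999677858
[0.59221184 0.03816283 0.13      ] [0.61512938 0.03641962 0.13      ]
```

Request:
send_rows(
  targets="-0.1 0.2 0 0; -0.517 0.969 0 0; -0.517 0.969 0 0; -0.517 0.969 0 0; -0.517 0.969 0 0; -0.517 0.969 0 0; -0.517 0.969 -0.1 0; -0.517 0.969 -0.45 0; -0.517 0.969 -0.5 0; -0.517 0.969 -0.5 0; -0.517 0.969 -0.5 0; -0.517 0.969 -0.5 0",
  hand=-0.1,
)

```text
t: 3.75
ee_pos: [0.4444, 0.2802, 0.0532]
eef_rot: [-3.139, -0.107, -0.002]
ft_force: [0.3, 0.9, 1.1]
finger_gap: 0.0382
```

Run:
```python
from h import *
c=snap('wrist','w3'); o=robot.observe(); print(o['t'],o['ee_pos'],o['eef_rot'],o['ft_force'],o['finger_gap'])
```

```text
3.8 [0.4454661  0.28028724 0.05421705] [-3.13870196 -0.10587376 -0.00504685] [ 0.4754903  -0.43745759  0.65130121] 0.03854628294912788
```

View pics/w3.png

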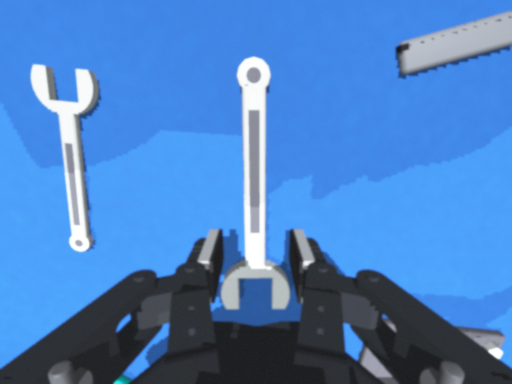

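Request:
send_rows(
  targets="0 0 -0.12 0; 0 0 -0.14 0; 0 0 -0.155 0; 0 0 -0.155 0; 0 0 -0.155 0",
)

```text
t: 4.3
ee_pos: [0.4457, 0.2796, 0.0071]
eef_rot: [-3.139, -0.104, -0.004]
ft_force: [-0.1, 0.1, 0.7]
finger_gap: 0.0385
```

Run:
```python
from h import *
o=robot.observe(); print(o['t'],o['ee_pos'],o['eef_rot'],o['ft_force'],o['finger_gap'])
c=load('w3'); e=onz(c,255,75,.01); print('eye',e); a=np.radians(94.1); print('grip',e[:2]-.096*np.array([np.cos(a),np.sin(a)]))
```

```text
4.3 [0.44574802 0.27961265 0.00712741] [-3.13910925 -0.10392257 -0.00368467] [-0.09504334  0.06000454  0.71540103] 0.038481297333432446
eye [0.43841146 0.37554647 0.01      ]
grip [0.44527521 0.27979216]
```

Request:
send_rows(
  targets="0 0 -0.01 0; 0 0 -0.017 0; 0 0 -0.017 0; 0 0 -0.017 0",
  hand=-0.4,
)

```text
t: 4.7
ee_pos: [0.4447, 0.2792, 0.0006]
eef_rot: [3.14, 0.104, -0.0]
ft_force: [-0.2, 0.6, -0.6]
finger_gap: 0.0256
```

Request:
send_rows(
  targets="0 0 0 0; 0 0 0 0; 0 0 0 0; 0 0 0 0; 0 0 0 0",
  hand=-1,
  squeeze=60,
)

```text
t: 5.2
ee_pos: [0.4449, 0.2793, 0.0008]
eef_rot: [-3.14, -0.104, -0.0]
ft_force: [-1.1, 0.7, 4.2]
finger_gap: 0.0142
```

Run:
```python
from h import *
c=snap('wrist','w4'); o=robot.observe(); print(o['t'],o['ee_pos'],o['eef_rot'],o['ft_force'],o['wrist_torque'],o['finger_gap'])
```

```text
5.25 [0.4448861  0.27928409 0.00084193] [-3.13977739e+00 -1.03978750e-01 -4.74709487e-04] [-0.32217356  0.12612201  4.1709217 ] [-0.03681751  0.19839166  0.03498749] 0.014135385522132492
```

View pics/w4.png

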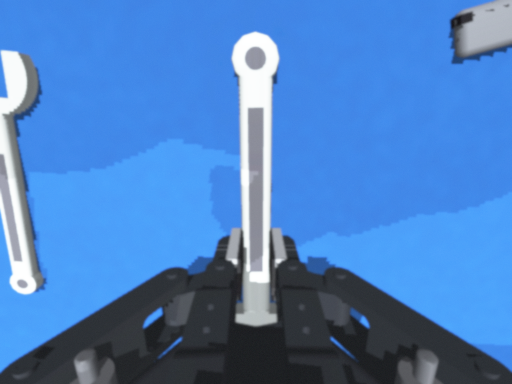

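Request:
send_rows(
  targets="0 0 0.05 0; 0 0 0.2 0; 0 0 0.35 0; 0 0 0.5 0; 0 0 0.667 0; 0 0 0.667 0; 0.1 -0.12 0.667 0.08; 0.3 -0.35 0.667 0.08; 0.4 -0.48 0.667 0.08; 0.5 -0.587 0.667 0.08; 0.5 -0.587 0.667 0.08; 0.5 -0.587 0.667 0.08; 0.5 -0.587 0.667 0.08",
)

```text
t: 6.55
ee_pos: [0.594, 0.1026, 0.1993]
eef_rot: [-3.135, -0.2, 0.004]
ft_force: [-0.5, -0.1, -2.9]
finger_gap: 0.014
```

Run:
```python
from h import *
o=robot.observe(); print(o['t'],o['ee_pos'],o['eef_rot'],o['ft_force'],o['wrist_torque'],o['finger_gap'])
c=snap('wrist','w5');snap('top','t5');s=snap('scene','s5')
cv2.imwrite('pics/t5c.png',cv2.resize(load('t5')['pixels'][120:210,170:310,::-1],None,fx=5,fy=5,interpolation=cv2.INTER_CUBIC))
cv2.imwrite('pics/s5c.png',cv2.resize(s['pixels'][120:300,185:365,::-1],None,fx=3.3,fy=3.3,interpolation=cv2.INTER_CUBIC))
```

```text
6.55 [0.59397157 0.10255826 0.19932862] [-3.13468625 -0.20010821  0.00424941] [-0.48747435 -0.13692559 -2.92219483] [-0.05506473 -0.03176393  0.00145262] 0.014037244399056445
```

View pics/w5.png

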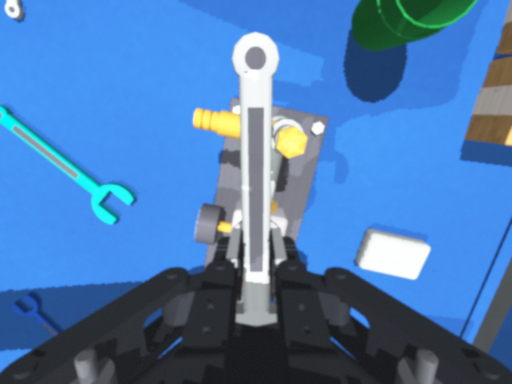

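View pics/t5c.png

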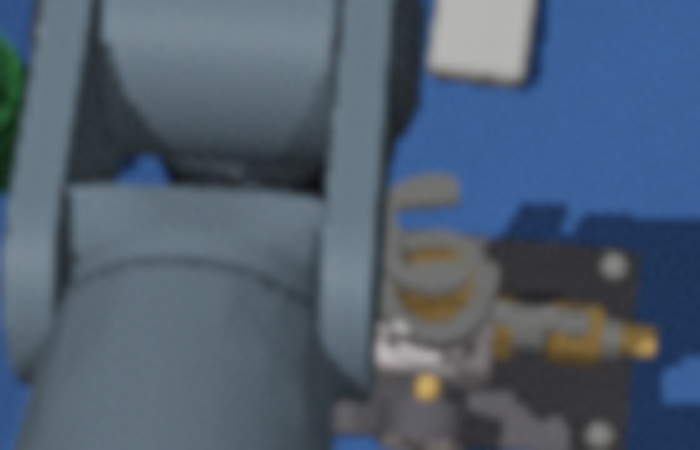

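View pics/s5c.png

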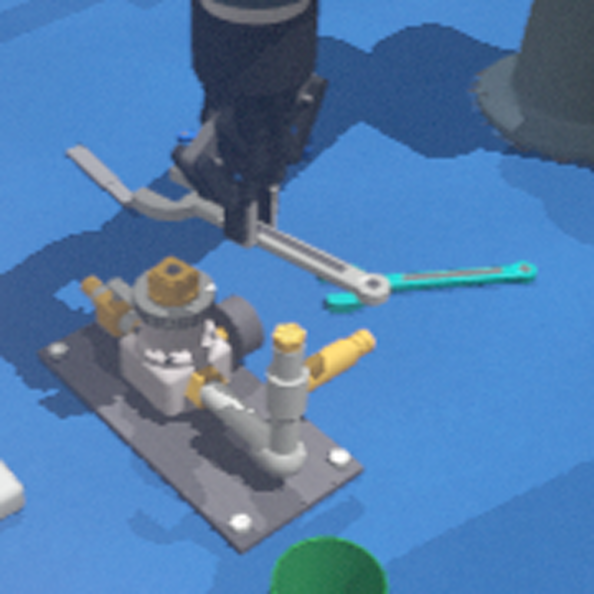

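Run:
```python
from h import *
c=load('w5'); e=onz(c,256,55,.2085); print('eye',e,'riser',onz(c,292,140,.158))
t=np.array([.5940,.1026]); d=e[:2]-t; print(np.degrees(np.arctan2(d[1],d[0])),np.linalg.norm(d), 'yaw',np.degrees(2*np.arctan2(.2001,3.1347)))
for h in (96,97,97.5,98):
  a=np.radians(h);print(h, np.array([.604,.0338])+.07*np.array([np.cos(a),np.sin(a)]))
```

```text
eye [0.58253058 0.19970398 0.2085    ] riser [0.61201218 0.16012925 0.158     ]
96.736273065479 0.09777899112919224 yaw 7.304910337045333
96 [0.59668301 0.10341653]
97 [0.59546915 0.10327823]
97.5 [0.59486317 0.10320114]
98 [0.59425788 0.10311876]
```

Request:
send_rows(
  targets="0.004 0.002 -0.1 0; 0.004 0.002 -0.17 0; 0.004 0.002 -0.205 0; 0.004 0.002 -0.205 0; 0.004 0.002 -0.205 0; 0.004 0.002 -0.205 0",
)

```text
t: 7.3
ee_pos: [0.5969, 0.1039, 0.1409]
eef_rot: [3.135, 0.203, 0.004]
ft_force: [0.8, -1.0, -2.1]
finger_gap: 0.0142
```

Run:
```python
from h import *
o=robot.observe(); print(o['t'],o['ee_pos'],o['eef_rot'],o['ft_force'],o['wrist_torque'],o['finger_gap'])
snap('top','t6');s=snap('scene','s6')
cv2.imwrite('pics/t6c.png',cv2.resize(load('t6')['pixels'][140:200,230:310,::-1],None,fx=8,fy=8,interpolation=cv2.INTER_CUBIC))
cv2.imwrite('pics/s6c.png',cv2.resize(s['pixels'][160:270,195:315,::-1],None,fx=5,fy=5,interpolation=cv2.INTER_CUBIC))
```

```text
7.3 [0.59686386 0.10392453 0.14090655] [3.13481023 0.20299505 0.00448475] [ 0.80522715 -0.97240481 -2.12665623] [-0.01986632 -0.04548546  0.04099928] 0.014153113305332466
```

View pics/t6c.png

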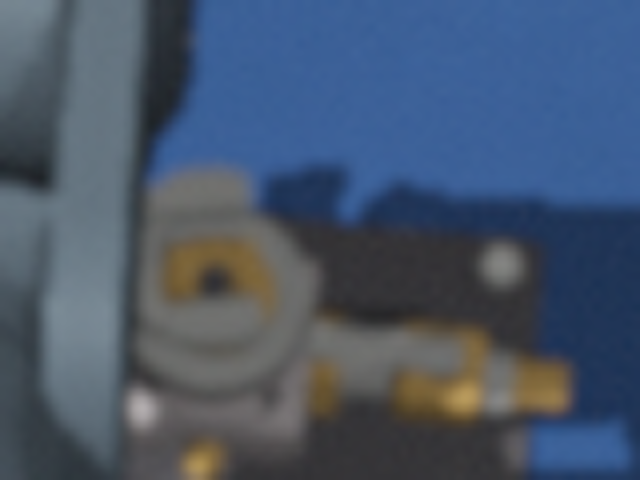

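View pics/s6c.png

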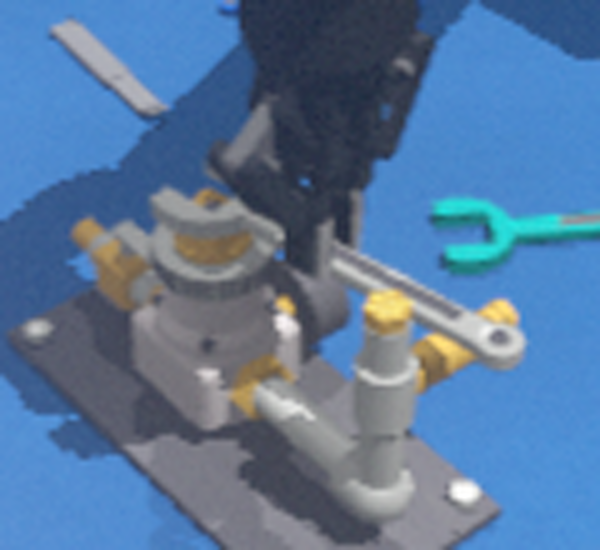

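Request:
send_rows(
  targets="0 0 0 0; 0 0 0 0; 0 0 0 0; 0 0 0 0",
)

```text
t: 7.8
ee_pos: [0.5959, 0.1037, 0.1392]
eef_rot: [3.135, 0.202, -0.0]
ft_force: [-0.3, -0.1, -2.9]
finger_gap: 0.0139
```

Run:
```python
from h import *
for i in range(2):
  o=robot.observe(); print(o['t'],o['ee_pos'],o['eef_rot'],o['ft_force'],o['wrist_torque'],o['finger_gap'])
  t=snap('top',f't7{i}')
f=lambda x,y,z:onz(t,230+x/8,140+y/8,z).round(4)
print('hole',f(214,278,.132)); print('prong+x inner',f(214,232,.1495),f(214,200,.1495))
cv2.imwrite('pics/t7c.png',cv2.resize(t['pixels'][150:195,240:280,::-1],None,fx=14,fy=14,interpolation=cv2.INTER_CUBIC))
```

```text
7.8 [0.59590416 0.10367871 0.13921465] [ 3.13505838e+00  2.02429756e-01 -6.03342092e-06] [-0.29140659 -0.05753377 -2.87456369] [-0.01606279  0.0066454  -0.00929173] 0.013910086600535387
7.85 [0.59587712 0.10369967 0.13917652] [-3.13503338e+00 -2.02477532e-01  1.14409077e-04] [-0.02962724 -0.24748449 -2.59577256] [-0.06152259  0.01698859  0.03809954] 0.014021026623727478
hole [0.6033 0.0336 0.132 ]
prong+x inner [0.6131 0.034  0.1495] [0.6232 0.0343 0.1495]
```

View pics/t7c.png

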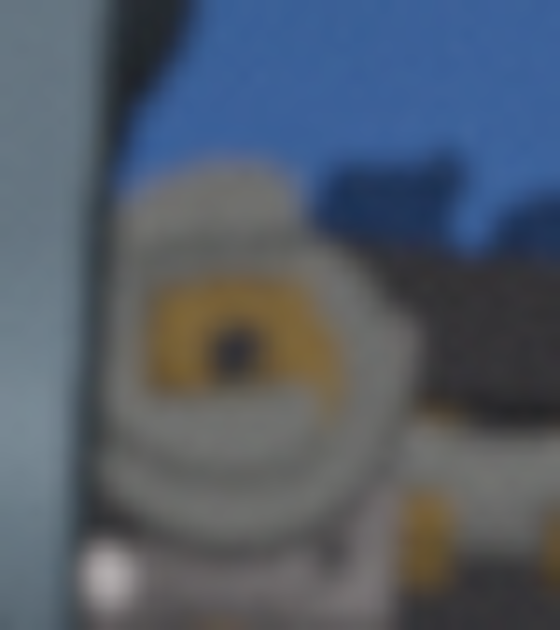

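Run:
```python
from h import *
t=load('t71')
for v in (166.8,172.1,177.5): print(onz(t,256.8,v,.1495))
print('hole',onz(t,240+236/14,150+348/14,.132))
```

```text
[0.6186368  0.03403205 0.1495    ]
[0.60523    0.03355059 0.1495    ]
[0.59164958 0.03306289 0.1495    ]
hole [0.60305762 0.03332747 0.132     ]
```

Request:
send_rows(
  targets="-0.004 0 0 0; -0.004 0 -0.01 0; -0.004 0 -0.016 0; -0.004 0 -0.022 0; -0.004 0 -0.028 0; -0.004 0 -0.034 0; -0.004 0 -0.034 0",
)

```text
t: 8.6
ee_pos: [0.5944, 0.1037, 0.1286]
eef_rot: [-3.135, -0.202, 0.001]
ft_force: [-0.8, 0.4, -2.8]
finger_gap: 0.0139
```

Request:
send_rows(
  targets="0 0 -0.006 0; 0 0 -0.012 0; 0 0 -0.018 0; 0 0 -0.023 0; 0 0 -0.023 0",
)

```text
t: 9.1
ee_pos: [0.5945, 0.1038, 0.1217]
eef_rot: [-3.135, -0.203, 0.001]
ft_force: [-2.1, 0.6, -1.8]
finger_gap: 0.0142
```

Request:
send_rows(
  targets="0 0 -0.004 0; 0 0 -0.008 0; 0 0 -0.008 0; 0 0 -0.008 0",
)

```text
t: 9.5
ee_pos: [0.5946, 0.1038, 0.1196]
eef_rot: [-3.135, -0.202, 0.0]
ft_force: [-0.9, 1.1, -1.8]
finger_gap: 0.0136
```

Run:
```python
from h import *
o=robot.observe(); print(o['t'],o['ee_pos'],o['eef_rot'],o['ft_force'],o['wrist_torque'],o['finger_gap'])
snap('top','t8');s=snap('scene','s8');snap('wrist','w8')
cv2.imwrite('pics/t8c.png',cv2.resize(load('t8')['pixels'][150:195,240:280,::-1],None,fx=14,fy=14,interpolation=cv2.INTER_CUBIC))
cv2.imwrite('pics/s8c.png',cv2.resize(s['pixels'][160:270,195:315,::-1],None,fx=5,fy=5,interpolation=cv2.INTER_CUBIC))
```

```text
9.5 [0.59464049 0.10375194 0.11959969] [-3.13493636e+00 -2.02392745e-01  2.97594871e-04] [-0.86650719  1.05243404 -1.76514902] [ 0.07321025  0.30100233 -0.08186582] 0.013629246684555634
```

View pics/s8c.png

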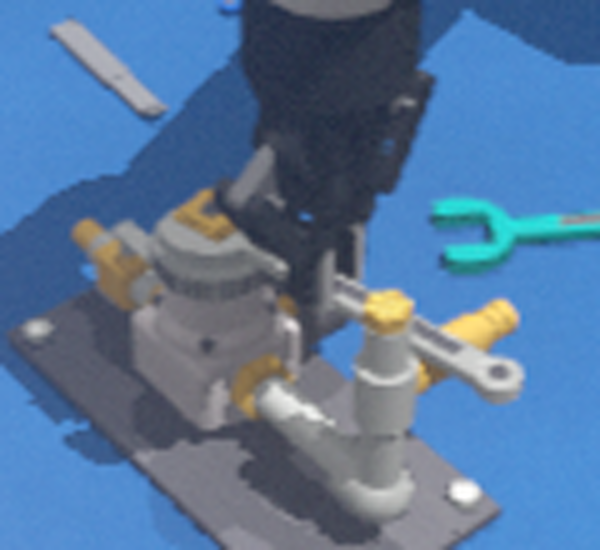

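View pics/w8.png

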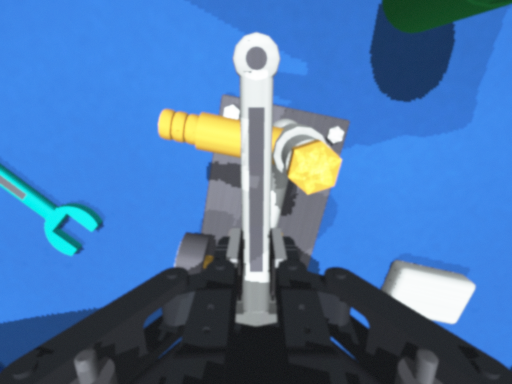

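View pics/t8c.png

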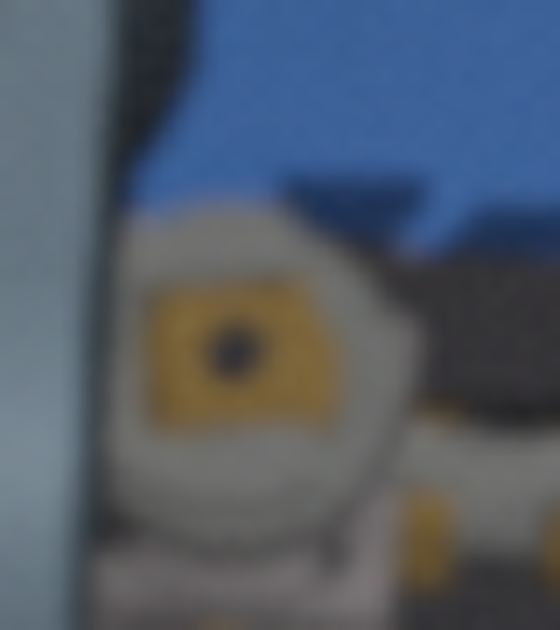

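Request:
send_rows(
  targets="0 0 -0.003 0; 0 0 -0.005 0; 0 0 -0.005 0",
)

```text
t: 9.95
ee_pos: [0.5947, 0.1037, 0.1188]
eef_rot: [-3.135, -0.203, 0.0]
ft_force: [-4.0, 0.2, 4.2]
finger_gap: 0.0137
```

Request:
send_rows(
  targets="0 0 0 0; 0 0 0 0; 0 0 0 0; 0 0 0 0; 0 0 0.05 0; 0 0 0.15 0; 0 0 0.3 0; 0 0 0.4 0; 0 0 0.4 0; 0 0 0.4 0",
  hand=-0.1,
)

```text
t: 10.95
ee_pos: [0.5952, 0.1037, 0.2399]
eef_rot: [3.135, 0.203, 0.004]
ft_force: [-0.1, -0.6, -0.4]
finger_gap: 0.0382
```

Run:
```python
from h import *
o=robot.observe(); print(o['t'],o['ee_pos'],o['eef_rot'],o['ft_force'],o['wrist_torque'],o['finger_gap'])
s=snap('scene','s9');snap('wrist','w9')
cv2.imwrite('pics/s9c.png',cv2.resize(s['pixels'][160:270,195:315,::-1],None,fx=5,fy=5,interpolation=cv2.INTER_CUBIC))
```

```text
10.95 [0.59521661 0.1037187  0.23986916] [3.13478132 0.20265023 0.0043883 ] [-0.06081592 -0.60740856 -0.35422226] [-0.04148178  0.03076305  0.02156812] 0.03817975099287807
```

View pics/s9c.png

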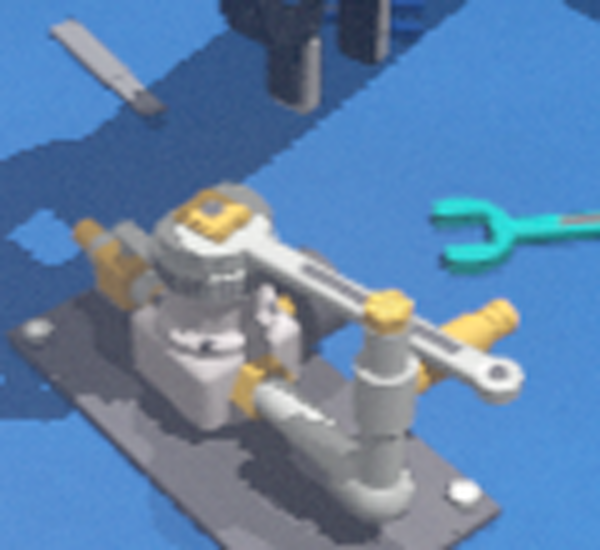

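View pics/w9.png

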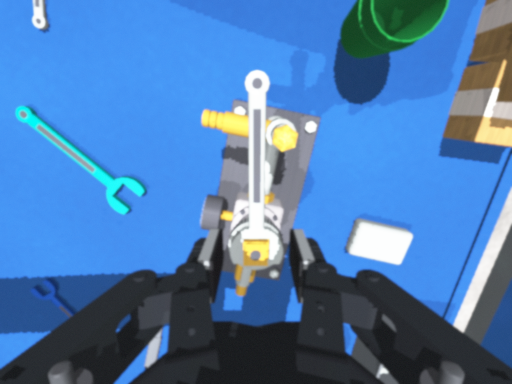

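The spanner is seated on the flats, with its shank across the hose tail at (250,125) just left of the riser plug at (285,135). Next I go over the ring.

Request:
send_rows(
  targets="0.028 -0.2325 0 0.769; 0.028 -0.2325 0 0.769; 0.028 -0.2325 0 0.769; 0.028 -0.2325 0 0.769; 0.028 -0.2325 0 0.769; 0.028 -0.2325 -0.05 0.769; 0.028 -0.2325 -0.15 0.769; 0.028 -0.2325 -0.25 0.769; 0.028 -0.2325 -0.25 0.769; 0.028 -0.2325 -0.25 0.769; 0.028 -0.2325 -0.25 0.769",
  hand=1,
)

```text
t: 12.15
ee_pos: [0.6041, 0.0339, 0.1647]
eef_rot: [2.932, 1.124, 0.003]
ft_force: [0.7, -0.3, -0.4]
finger_gap: 0.0855
```

Run:
```python
from h import *
o=robot.observe(); print(o['t'],o['ee_pos'],np.degrees(2*np.arctan2(o['eef_rot'][1],o['eef_rot'][0])),o['ft_force'],o['wrist_torque'],o['finger_gap'])
snap('wrist','w10'); s=snap('scene','s10')
cv2.imwrite('pics/s10c.png',cv2.resize(s['pixels'][130:270,175:335,::-1],None,fx=4,fy=4,interpolation=cv2.INTER_CUBIC))
```

```text
12.15 [0.60405563 0.03394014 0.16471529] 41.9639368048571 [ 0.67723627 -0.29798041 -0.35429976] [-0.04644441 -0.07800361  0.04144269] 0.08553384045826555
```

View pics/w10.png

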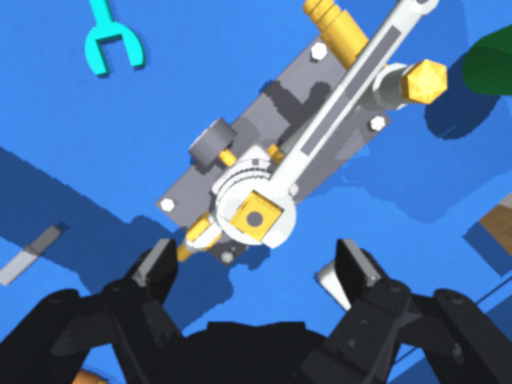

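View pics/s10c.png

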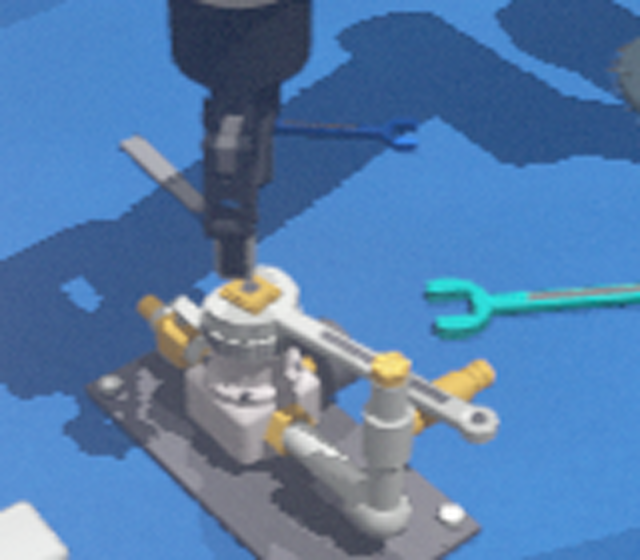

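Request:
send_rows(
  targets="0 0 -0.1 0; 0 0 -0.18 0; 0 0 -0.24 0; 0 0 -0.27 0; 0 0 -0.276 0; 0 0 -0.276 0; 0 0 -0.276 0",
)

```text
t: 12.95
ee_pos: [0.6042, 0.0339, 0.0819]
eef_rot: [2.932, 1.125, 0.004]
ft_force: [0.7, 0.0, 0.3]
finger_gap: 0.085
```

Run:
```python
from h import *
o=robot.observe(); print(o['t'],o['ee_pos'],np.degrees(2*np.arctan2(o['eef_rot'][1],o['eef_rot'][0])),o['ft_force'],o['wrist_torque'],o['finger_gap'])
snap('wrist','w11'); s=snap('scene','s11')
cv2.imwrite('pics/s11c.png',cv2.resize(s['pixels'][160:270,185:315,::-1],None,fx=5,fy=5,interpolation=cv2.INTER_CUBIC))
```

```text
12.95 [0.60417634 0.03385807 0.08192195] 41.99694416681309 [0.73330832 0.0149125  0.33978116] [-0.06899764  0.01303103 -0.0330783 ] 0.08503302344727326
```

View pics/w11.png

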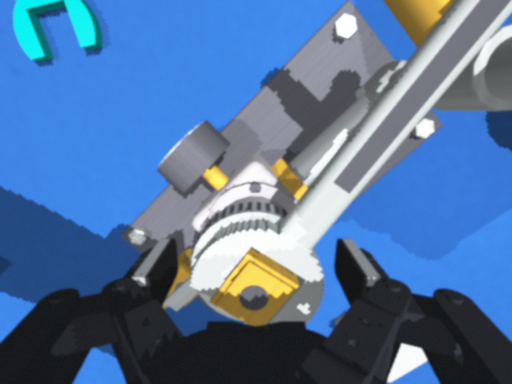

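View pics/s11c.png

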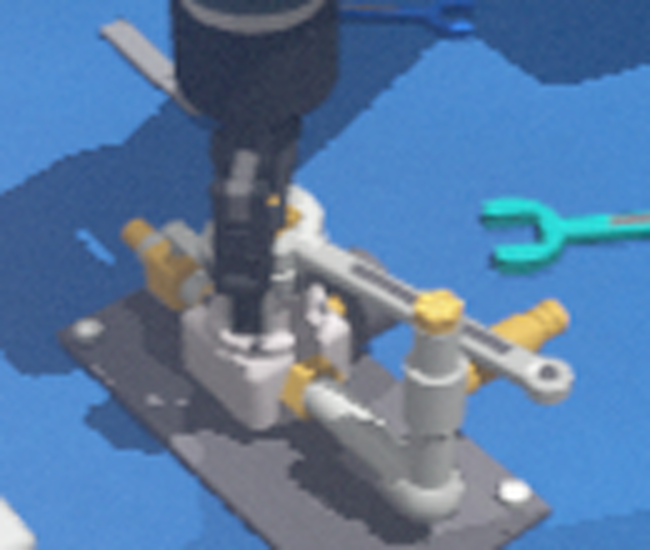

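Request:
send_rows(
  targets="0 0 0 0; 0 0 0 0; 0 0 0 0; 0 0 0 0; 0 0 0 0",
  hand=-1,
  squeeze=50,
)

```text
t: 13.55
ee_pos: [0.603, 0.0336, 0.0813]
eef_rot: [2.932, 1.126, -0.001]
ft_force: [-3.1, -0.5, 6.2]
finger_gap: 0.0582
```

```bash
cat > ob.py <<'E'
from h import *
o=robot.observe(); print(round(o['t'],2),o['ee_pos'].round(4),'yaw',np.degrees(2*np.arctan2(o['eef_rot'][1],o['eef_rot'][0])).round(2),'F',o['ft_force'].round(2),'T',o['wrist_torque'].round(3),'gap',round(o['finger_gap'],4),'qt6',o['joint_torque'][5].round(3))
E
cat > sc.py <<'E'
import sys
from h import *
s=snap('scene',sys.argv[1]); cv2.imwrite(f'pics/{sys.argv[1]}c.png',cv2.resize(s['pixels'][160:270,185:315,::-1],None,fx=5,fy=5,interpolation=cv2.INTER_CUBIC))
E
python3 ob.py; python3 sc.py s12
```

```text
13.55 [0.603  0.0336 0.0813] yaw 42.01 F [-3.07 -0.53  6.18] T [-0.204  0.588  0.044] gap 0.0582 qt6 0.016
```

View pics/s12c.png

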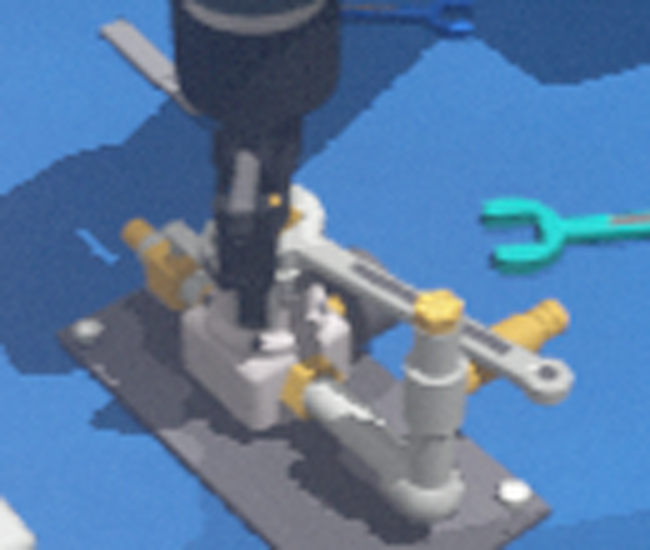

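Request:
send_rows(
  targets="0 0 0 -0.05; 0 0 0 -0.1; 0 0 0 -0.15; 0 0 0 -0.2; 0 0 0 -0.2; 0 0 0 -0.2",
  squeeze=70,
)

```text
t: 14.2
ee_pos: [0.6029, 0.0336, 0.0813]
eef_rot: [3.012, 0.892, -0.002]
ft_force: [-4.2, -1.7, 5.8]
finger_gap: 0.0583
```

```bash
python3 ob.py; python3 sc.py s13
```

```text
14.2 [0.6029 0.0336 0.0813] yaw 33.01 F [-4.16 -1.75  5.83] T [-0.244  0.711  0.003] gap 0.0583 qt6 -0.027
```

View pics/s13c.png

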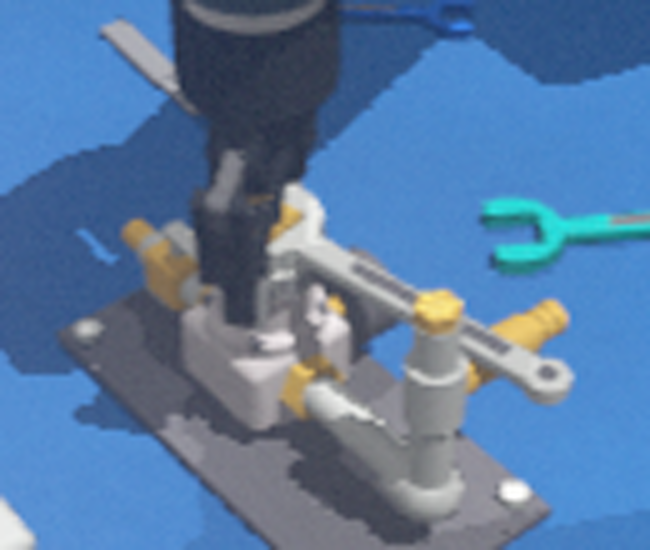

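Request:
send_rows(
  targets="0 0 0 -0.05; 0 0 0 -0.1; 0 0 0 -0.15; 0 0 0 -0.15",
)

```text
t: 14.65
ee_pos: [0.6029, 0.0336, 0.0814]
eef_rot: [3.059, 0.713, -0.002]
ft_force: [-4.6, -1.0, 6.2]
finger_gap: 0.0579
```

```bash
python3 ob.py
```

```text
14.65 [0.6029 0.0336 0.0814] yaw 26.23 F [-4.57 -1.01  6.24] T [-0.289  0.667 -0.003] gap 0.0579 qt6 0.1
```

Request:
send_rows(
  targets="0 0 0 -0.04; 0 0 0 -0.08; 0 0 0 -0.12; 0 0 0 -0.12",
)

```text
t: 15.05
ee_pos: [0.6028, 0.0335, 0.0814]
eef_rot: [3.089, 0.568, -0.002]
ft_force: [-4.2, -1.8, 6.8]
finger_gap: 0.0581
```

```bash
python3 ob.py; python3 sc.py s14
```

```text
15.05 [0.6028 0.0335 0.0814] yaw 20.84 F [-4.2  -1.79  6.83] T [-0.235  0.772 -0.052] gap 0.0581 qt6 0.082
```

View pics/s14c.png

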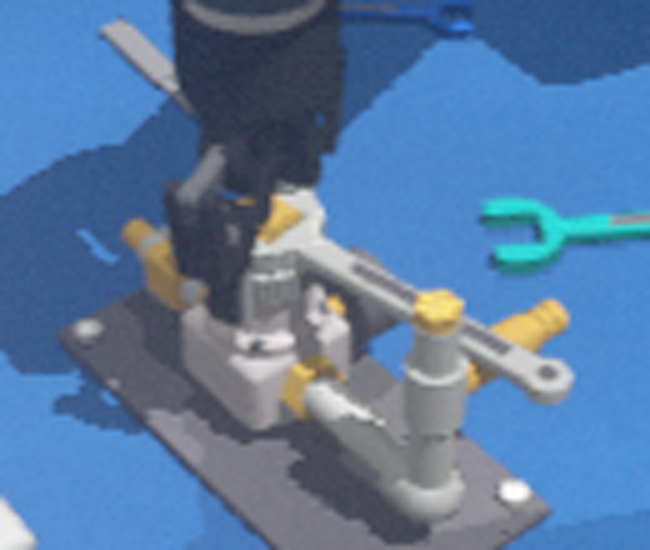

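Request:
send_rows(
  targets="0 0 0 -0.04; 0 0 0 -0.08",
)

```text
t: 15.3
ee_pos: [0.6028, 0.0335, 0.0813]
eef_rot: [3.105, 0.47, -0.002]
ft_force: [-4.2, -1.6, 5.8]
finger_gap: 0.0581
```

```bash
python3 ob.py;  python3 - <<'E'
from h import *
t=snap('top','t14'); cv2.imwrite('pics/t14c.png',cv2.resize(t['pixels'][145:215,190:290,::-1],None,fx=7,fy=7,interpolation=cv2.INTER_CUBIC))
w=snap('wrist','w14')
E
python3 ob.py
```

```text
15.3 [0.6028 0.0335 0.0813] yaw 17.22 F [-4.18 -1.58  5.77] T [-0.246  0.783  0.158] gap 0.0581 qt6 -0.107
15.4 [0.6028 0.0335 0.0814] yaw 17.24 F [-5.69 -1.94  5.24] T [-0.237  0.788 -0.016] gap 0.0582 qt6 0.081
```

View pics/w14.png

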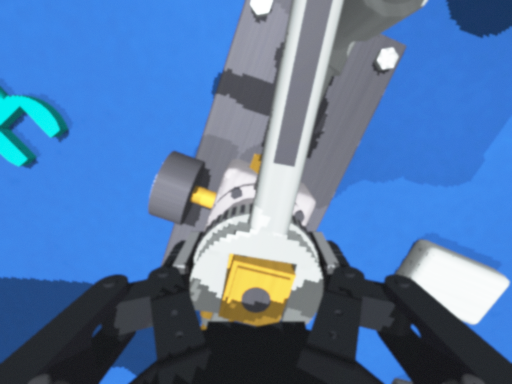

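View pics/t14c.png

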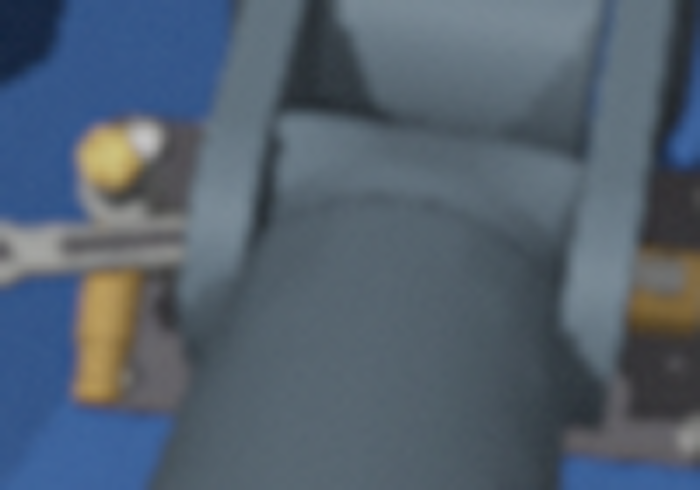

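Request:
send_rows(
  targets="0 0 0 -0.03; 0 0 0 -0.06",
)

```text
t: 15.6
ee_pos: [0.6028, 0.0335, 0.0814]
eef_rot: [3.115, 0.397, -0.002]
ft_force: [-5.4, -0.9, 7.2]
finger_gap: 0.0581
```

```bash
python3 ob.py
```

```text
15.6 [0.6028 0.0335 0.0814] yaw 14.54 F [-5.4  -0.89  7.18] T [-0.223  0.836  0.142] gap 0.0581 qt6 -0.042
```

Request:
send_rows(
  targets="0 0 0 -0.03; 0 0 0 -0.06",
)

```text
t: 15.8
ee_pos: [0.6028, 0.0335, 0.0814]
eef_rot: [3.124, 0.324, -0.002]
ft_force: [-4.9, -1.0, 6.6]
finger_gap: 0.0581
```

```bash
python3 ob.py
```

```text
15.8 [0.6028 0.0335 0.0814] yaw 11.84 F [-4.91 -0.99  6.59] T [-0.35   0.826  0.152] gap 0.0581 qt6 -0.039
```

Request:
send_rows(
  targets="0 0 0 -0.03; 0 0 0 -0.06",
)

```text
t: 16.0
ee_pos: [0.6028, 0.0335, 0.0814]
eef_rot: [3.131, 0.25, -0.002]
ft_force: [-4.4, -1.3, 6.4]
finger_gap: 0.0585
```

```bash
python3 ob.py
```

```text
16.0 [0.6028 0.0335 0.0814] yaw 9.14 F [-4.36 -1.28  6.41] T [-0.247  0.783  0.098] gap 0.0585 qt6 -0.039
```

Drag is about 0.15 Nm, so the ring is running down. I continue in small steps.

Request:
send_rows(
  targets="0 0 0 -0.03; 0 0 0 -0.06",
)

```text
t: 16.2
ee_pos: [0.6027, 0.0335, 0.0814]
eef_rot: [3.136, 0.176, -0.003]
ft_force: [-5.1, -1.8, 5.8]
finger_gap: 0.058
```

```bash
python3 ob.py
```

```text
16.2 [0.6027 0.0335 0.0814] yaw 6.44 F [-5.13 -1.8   5.76] T [-0.265  0.868  0.149] gap 0.058 qt6 -0.039
```

Request:
send_rows(
  targets="0 0 0 -0.03; 0 0 0 -0.06",
)

```text
t: 16.4
ee_pos: [0.6027, 0.0335, 0.0814]
eef_rot: [3.139, 0.102, -0.003]
ft_force: [-5.1, -1.6, 6.2]
finger_gap: 0.0582
```

```bash
python3 ob.py
```

```text
16.4 [0.6027 0.0335 0.0814] yaw 3.74 F [-5.11 -1.62  6.19] T [-0.255  0.835  0.176] gap 0.0582 qt6 -0.039
```

Request:
send_rows(
  targets="0 0 0 -0.03; 0 0 0 -0.06",
)

```text
t: 16.6
ee_pos: [0.6027, 0.0335, 0.0814]
eef_rot: [3.14, 0.028, -0.003]
ft_force: [-5.6, -1.6, 6.4]
finger_gap: 0.0581
```

```bash
python3 ob.py
```

```text
16.6 [0.6027 0.0335 0.0814] yaw 1.04 F [-5.57 -1.64  6.41] T [-0.289  0.864  0.154] gap 0.0581 qt6 -0.039
```

Request:
send_rows(
  targets="0 0 0 -0.03; 0 0 0 -0.06",
)

```text
t: 16.8
ee_pos: [0.6027, 0.0335, 0.0814]
eef_rot: [3.14, -0.046, -0.003]
ft_force: [-5.2, -1.5, 6.4]
finger_gap: 0.0582
```

```bash
python3 ob.py
```

```text
16.8 [0.6027 0.0335 0.0814] yaw -1.67 F [-5.15 -1.53  6.38] T [-0.306  0.881  0.161] gap 0.0582 qt6 -0.039
```

Request:
send_rows(
  targets="0 0 0 -0.03; 0 0 0 -0.06",
)

```text
t: 17.0
ee_pos: [0.6026, 0.0335, 0.0813]
eef_rot: [3.138, -0.12, -0.003]
ft_force: [-6.2, -3.2, 7.3]
finger_gap: 0.0581
```

```bash
python3 ob.py
```

```text
17.0 [0.6026 0.0335 0.0813] yaw -4.36 F [-6.22 -3.22  7.31] T [-0.201  0.837  0.16 ] gap 0.0581 qt6 -0.039
```

Request:
send_rows(
  targets="0 0 0 -0.03; 0 0 0 -0.06",
)

```text
t: 17.2
ee_pos: [0.6026, 0.0336, 0.0813]
eef_rot: [3.134, -0.193, -0.003]
ft_force: [-5.0, -1.7, 7.9]
finger_gap: 0.0582
```

```bash
python3 ob.py
```

```text
17.2 [0.6026 0.0336 0.0813] yaw -7.06 F [-4.95 -1.68  7.88] T [-0.244  0.881  0.108] gap 0.0582 qt6 -0.039
```

Request:
send_rows(
  targets="0 0 0 -0.03; 0 0 0 -0.06",
)

```text
t: 17.4
ee_pos: [0.6026, 0.0336, 0.0813]
eef_rot: [3.129, -0.267, -0.003]
ft_force: [-5.3, -1.3, 7.1]
finger_gap: 0.0582
```

```bash
python3 ob.py
```

```text
17.4 [0.6026 0.0336 0.0813] yaw -9.76 F [-5.31 -1.31  7.11] T [-0.251  0.902  0.174] gap 0.0582 qt6 -0.039
```

Request:
send_rows(
  targets="0 0 0 -0.03; 0 0 0 -0.06",
)

```text
t: 17.6
ee_pos: [0.6026, 0.0335, 0.0813]
eef_rot: [3.122, -0.341, -0.003]
ft_force: [-4.7, -0.9, 7.9]
finger_gap: 0.0584
```

```bash
python3 ob.py; python3 sc.py s15
```

```text
17.6 [0.6026 0.0335 0.0813] yaw -12.46 F [-4.73 -0.93  7.9 ] T [-0.227  0.944  0.161] gap 0.0584 qt6 -0.039
```

View pics/s15c.png

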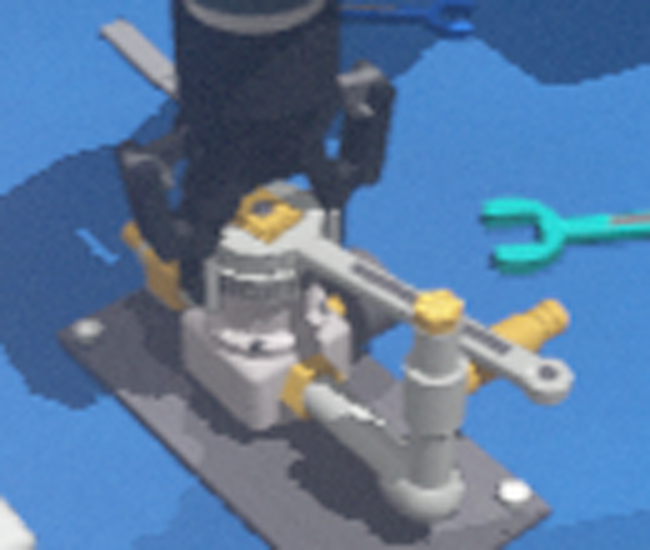

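Request:
send_rows(
  targets="0 0 0 -0.03; 0 0 0 -0.06",
)

```text
t: 17.85
ee_pos: [0.6026, 0.0335, 0.0813]
eef_rot: [3.113, -0.414, -0.003]
ft_force: [-5.6, -1.9, 8.2]
finger_gap: 0.0583
```

```bash
python3 ob.py
```

```text
17.85 [0.6026 0.0335 0.0813] yaw -15.16 F [-5.64 -1.86  8.21] T [-0.211  0.948  0.149] gap 0.0583 qt6 -0.042
```

Request:
send_rows(
  targets="0 0 0 -0.03; 0 0 0 -0.06",
)

```text
t: 18.05
ee_pos: [0.6026, 0.0336, 0.0813]
eef_rot: [3.102, -0.488, -0.003]
ft_force: [-5.3, -1.6, 8.1]
finger_gap: 0.0582
```

```bash
python3 ob.py
```

```text
18.05 [0.6026 0.0336 0.0813] yaw -17.87 F [-5.27 -1.6   8.07] T [-0.174  0.935  0.173] gap 0.0582 qt6 -0.039
```

Request:
send_rows(
  targets="0 0 0 -0.03; 0 0 0 -0.06",
)

```text
t: 18.25
ee_pos: [0.6025, 0.0335, 0.0813]
eef_rot: [3.09, -0.56, -0.003]
ft_force: [-4.9, -1.3, 7.6]
finger_gap: 0.0582
```

```bash
python3 ob.py
```

```text
18.25 [0.6025 0.0335 0.0813] yaw -20.55 F [-4.93 -1.3   7.64] T [-0.194  1.029  0.335] gap 0.0582 qt6 0.09
```

Request:
send_rows(
  targets="0 0 0 -0.03; 0 0 0 -0.06",
)

```text
t: 18.45
ee_pos: [0.6025, 0.0336, 0.0814]
eef_rot: [3.076, -0.631, -0.003]
ft_force: [-6.5, -1.3, 7.0]
finger_gap: 0.0583
```

```bash
python3 ob.py
```

```text
18.45 [0.6025 0.0336 0.0814] yaw -23.17 F [-6.49 -1.29  6.97] T [-0.149  0.952  0.649] gap 0.0583 qt6 0.456
```

Request:
send_rows(
  targets="0 0 0 0",
)

```text
t: 18.55
ee_pos: [0.6025, 0.0336, 0.0813]
eef_rot: [3.076, -0.63, -0.003]
ft_force: [-6.3, -1.7, 7.3]
finger_gap: 0.0582
```

```bash
for i in 1 2 3; do python3 ob.py; python3 sc.py s16; done
```

```text
18.55 [0.6025 0.0336 0.0813] yaw -23.16 F [-6.31 -1.66  7.28] T [-0.191  0.955  0.445] gap 0.0582 qt6 0.505
18.6 [0.6025 0.0336 0.0813] yaw -23.15 F [-5.62 -0.98  7.6 ] T [-0.137  0.994  0.473] gap 0.0581 qt6 0.449
18.65 [0.6025 0.0336 0.0814] yaw -23.15 F [-5.44 -1.2   7.83] T [-0.178  0.971  0.429] gap 0.058 qt6 0.437
```

View pics/s16c.png

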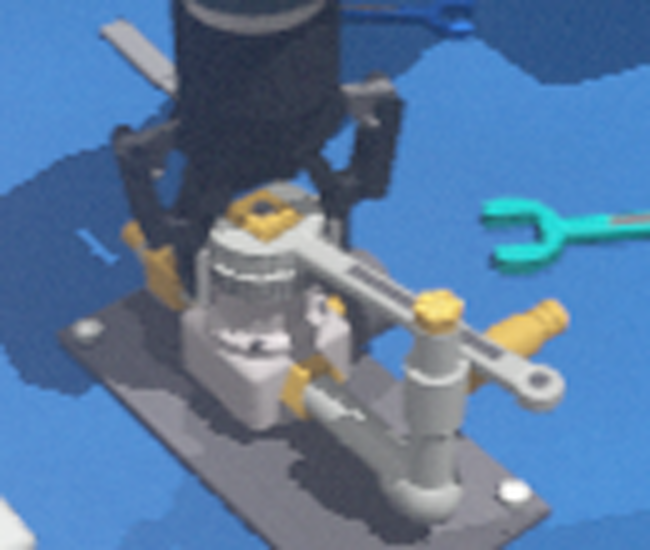

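Request:
send_rows(
  targets="0 0 0 -0.01; 0 0 0 -0.02",
)

```text
t: 18.9
ee_pos: [0.6025, 0.0336, 0.0813]
eef_rot: [3.071, -0.653, -0.003]
ft_force: [-6.3, -1.8, 7.0]
finger_gap: 0.058
```

```bash
for i in 1 2 3; do python3 ob.py; python3 sc.py s17; done
```

```text
18.9 [0.6025 0.0336 0.0813] yaw -24.01 F [-6.29 -1.81  7.05] T [-0.161  0.962  0.759] gap 0.058 qt6 0.666
18.95 [0.6025 0.0336 0.0813] yaw -24.02 F [-6.24 -2.14  7.84] T [-0.173  0.999  0.62 ] gap 0.0583 qt6 0.668
19.0 [0.6025 0.0336 0.0813] yaw -24.01 F [-5.71 -1.47  7.36] T [-0.216  0.912  0.568] gap 0.0581 qt6 0.604
```

Request:
send_rows(
  targets="0 0 0 -0.003; 0 0 0 -0.006; 0 0 0 -0.009; 0 0 0 -0.012",
)

```text
t: 19.45
ee_pos: [0.6025, 0.0336, 0.0814]
eef_rot: [3.068, -0.667, -0.003]
ft_force: [-5.4, -2.2, 6.0]
finger_gap: 0.0583
```

```bash
for i in 1 2 3; do python3 ob.py; python3 sc.py s18; done
```

```text
19.45 [0.6025 0.0336 0.0814] yaw -24.52 F [-5.38 -2.16  5.96] T [-0.129  0.938  0.755] gap 0.0583 qt6 0.763
19.5 [0.6025 0.0336 0.0813] yaw -24.53 F [-5.86 -1.37  7.82] T [-0.258  0.958  0.763] gap 0.0585 qt6 0.764
19.55 [0.6025 0.0336 0.0813] yaw -24.52 F [-5.7  -1.94  7.35] T [-0.225  0.937  0.778] gap 0.058 qt6 0.736
```

Request:
send_rows(
  targets="0 0 0 0; 0 0 0 0; 0 0 0 0; 0 0 0 0; 0 0 0 0; 0 0 0.05 0; 0 0 0.15 0; 0 0 0.3 0; 0 0 0.5 0; 0 0 0.5 0; 0 0 0.5 0",
  hand=1,
)

```text
t: 20.7
ee_pos: [0.6048, 0.0338, 0.2347]
eef_rot: [-3.068, 0.672, -0.011]
ft_force: [0.1, 0.7, -0.2]
finger_gap: 0.0857
```

```bash
python3 ob.py; python3 sc.py s19
python3 - <<'E'
from h import *
snap('wrist','w19')
E
```

```text
20.7 [0.6048 0.0338 0.2347] yaw 335.31 F [ 0.09  0.75 -0.18] T [ 0.067 -0.024  0.029] gap 0.0857 qt6 0.0
```

View pics/s19c.png

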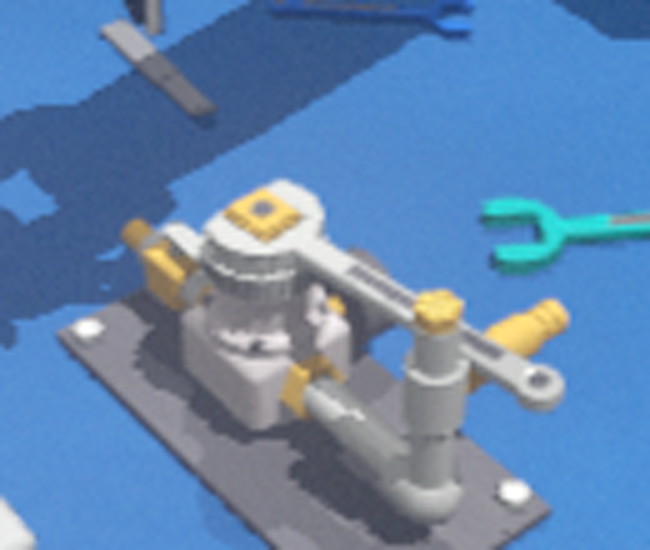

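View pics/w19.png

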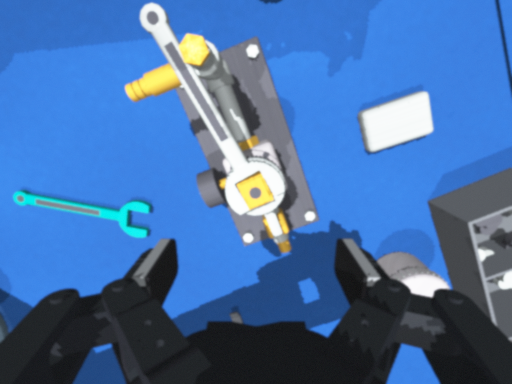

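Run:
```python
from h import *
c=load('w19'); e=onz(c,153,17,.128)[:2]; h=onz(c,255,192,.132)[:2]; print(e,h)
d=e-h; print(np.degrees(np.arctan2(d[1],d[0])),np.linalg.norm(d))
# shank fit
P,m=spanner(c,(120,0,290,175),z=.128,thr=120,sat=60); print(m.sum())
ax=d/np.linalg.norm(d); s=(P-h)@ax; l=(P-h)@np.array([-ax[1],ax[0]])
for a in np.arange(.04,.15,.01):
    k=(s>a)&(s<a+.01)
    if k.any(): print(a.round(2),l[k].min().round(4),l[k].max().round(4))
```

```text
[0.59079912 0.20010266] [0.60402113 0.03455064]
94.56630476950781 0.16607917004954714
10476
0.04 -0.0553 0.0247
0.05 -0.0569 0.0229
0.06 -0.0584 0.0215
0.07 -0.06 0.0206
0.08 -0.0611 0.0181
0.09 -0.0626 0.0171
0.1 -0.0641 0.0158
0.11 -0.0644 0.0162
0.12 -0.0317 0.0078
0.13 -0.0284 0.0132
0.14 -0.0195 0.0077
```

Request:
send_rows(
  targets="-0.019 0.233 0 0.653; -0.019 0.233 0 0.653; -0.019 0.233 0 0.653; -0.019 0.233 0 0.653; -0.019 0.233 -0.1 0.653; -0.019 0.233 -0.198 0.653; -0.019 0.233 -0.198 0.653; -0.019 0.233 -0.198 0.653; -0.019 0.233 -0.198 0.653",
  hand=-0.1,
)

```text
t: 21.7
ee_pos: [0.598, 0.1038, 0.172]
eef_rot: [3.139, 0.129, 0.002]
ft_force: [0.3, 0.4, -0.9]
finger_gap: 0.0386
```

```bash
python3 ob.py
python3 - <<'E'
from h import *
snap('wrist','w20')
E
```

```text
21.7 [0.598  0.1038 0.172 ] yaw 4.69 F [ 0.32  0.4  -0.91] T [0.007 0.004 0.011] gap 0.0386 qt6 -0.0
```

View pics/w20.png

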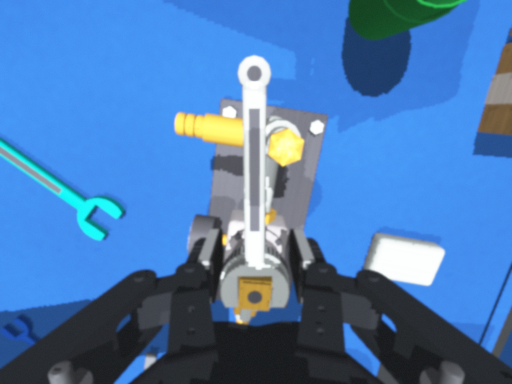

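Request:
send_rows(
  targets="0 0 -0.08 0; 0 0 -0.14 0; 0 0 -0.168 0; 0 0 -0.177 0; 0 0 -0.177 0; 0 0 -0.177 0",
)

```text
t: 22.35
ee_pos: [0.5983, 0.1039, 0.1193]
eef_rot: [3.139, 0.129, 0.004]
ft_force: [-0.1, -0.1, 0.5]
finger_gap: 0.0388
```

```bash
python3 ob.py
```

```text
22.35 [0.5983 0.1039 0.1193] yaw 4.69 F [-0.12 -0.14  0.53] T [-0.047 -0.021 -0.011] gap 0.0388 qt6 -0.0
```

Request:
send_rows(
  targets="0 0 0 0; 0 0 0 0; 0 0 0 0; 0 0 0 0; 0 0 0 0",
  hand=-1,
  squeeze=50,
)

```text
t: 22.85
ee_pos: [0.5969, 0.1038, 0.119]
eef_rot: [3.139, 0.129, -0.003]
ft_force: [-4.8, -0.1, 6.3]
finger_gap: 0.0142
```

```bash
python3 ob.py
```

```text
22.85 [0.5969 0.1038 0.119 ] yaw 4.7 F [-4.76 -0.14  6.35] T [-0.104  0.918 -0.052] gap 0.0142 qt6 0.007
```

Request:
send_rows(
  targets="-0.004 0 0 0; -0.004 0 0 0",
)

```text
t: 23.05
ee_pos: [0.5969, 0.1038, 0.1191]
eef_rot: [3.139, 0.129, 0.003]
ft_force: [-1.3, 0.3, 5.0]
finger_gap: 0.0138
```

```bash
python3 ob.py
```

```text
23.05 [0.5969 0.1038 0.1191] yaw 4.7 F [-1.3   0.26  5.05] T [-0.117  0.222 -0.009] gap 0.0138 qt6 0.015
```

Request:
send_rows(
  targets="0 0 0.007 0; 0 0 0.014 0; 0 0 0.021 0",
)

```text
t: 23.35
ee_pos: [0.5962, 0.1039, 0.1235]
eef_rot: [-3.139, -0.129, -0.0]
ft_force: [4.5, 0.1, -4.8]
finger_gap: 0.0143
```

```bash
python3 ob.py
```

```text
23.35 [0.5962 0.1039 0.1235] yaw -355.3 F [ 4.46  0.13 -4.85] T [ 0.171 -0.697  0.239] gap 0.0143 qt6 0.232
```

Request:
send_rows(
  targets="0 0 0.01 0; 0 0 0.02 0; 0 0 0.03 0; 0 0 0.04 0; 0 0 0.05 0; 0 0 0.1 0; 0 0 0.2 0; 0 0 0.3 0; 0 0 0.3 0; 0 0 0.3 0",
)

```text
t: 24.35
ee_pos: [0.5964, 0.1039, 0.2152]
eef_rot: [3.139, 0.129, 0.003]
ft_force: [-0.9, 0.1, -3.7]
finger_gap: 0.0141
```

```bash
python3 ob.py
python3 - <<'E'
from h import *
s=snap('scene','s21')
cv2.imwrite('pics/s21c.png',cv2.resize(s['pixels'][120:290,175:335,::-1],None,fx=3.5,fy=3.5,interpolation=cv2.INTER_CUBIC))
E
```

```text
24.35 [0.5964 0.1039 0.2152] yaw 4.69 F [-0.93  0.13 -3.65] T [-0.112  0.028 -0.042] gap 0.0141 qt6 0.001
```

View pics/s21c.png

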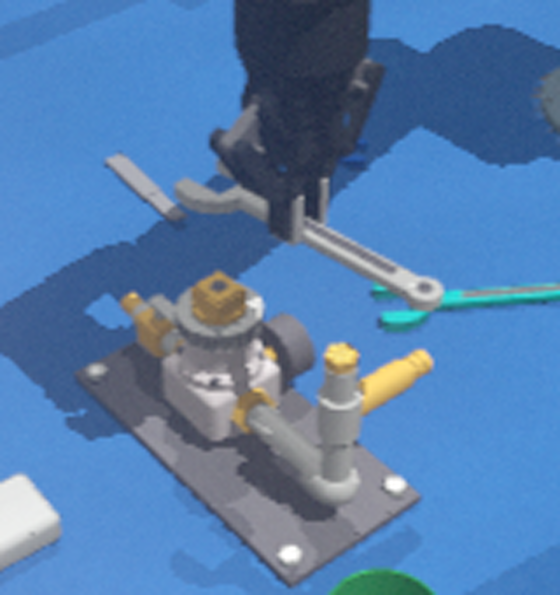

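Request:
send_rows(
  targets="-0.15 0.17 0 0; -0.3 0.34 0 0; -0.45 0.51 0 0; -0.505 0.585 0 0; -0.505 0.585 0 0; -0.505 0.585 -0.1 0; -0.505 0.585 -0.25 0; -0.505 0.585 -0.4 0; -0.505 0.585 -0.55 0; -0.505 0.585 -0.62 0; -0.505 0.585 -0.65 0; -0.505 0.585 -0.65 0; -0.505 0.585 -0.65 0",
)

```text
t: 25.7
ee_pos: [0.4454, 0.2796, 0.02]
eef_rot: [-3.138, -0.129, -0.002]
ft_force: [0.1, 0.6, -2.3]
finger_gap: 0.0144
```

```bash
python3 ob.py
```

```text
25.7 [0.4454 0.2796 0.02  ] yaw -355.31 F [ 0.12  0.59 -2.29] T [ 0.004 -0.005  0.006] gap 0.0144 qt6 -0.0
```

Request:
send_rows(
  targets="0 0 -0.02 0; 0 0 -0.035 0; 0 0 -0.045 0; 0 0 -0.055 0; 0 0 -0.059 0; 0 0 -0.059 0; 0 0 -0.059 0",
)

```text
t: 26.4
ee_pos: [0.4448, 0.2794, 0.0015]
eef_rot: [-3.139, -0.129, -0.0]
ft_force: [0.2, -0.3, -2.5]
finger_gap: 0.0145
```

```bash
python3 ob.py
```

```text
26.4 [0.4448 0.2794 0.0015] yaw -355.3 F [ 0.24 -0.33 -2.52] T [-0.048  0.026 -0.007] gap 0.0145 qt6 -0.0
```

Request:
send_rows(
  targets="0 0 -0.003 0; 0 0 -0.003 0; 0 0 -0.003 0",
)

```text
t: 26.7
ee_pos: [0.4449, 0.2794, 0.0011]
eef_rot: [-3.139, -0.129, -0.0]
ft_force: [-1.6, -0.9, 3.7]
finger_gap: 0.0139
```

Request:
send_rows(
  targets="0 0 0 0; 0 0 0 0; 0 0 0 0; 0 0 0 0; 0 0 0 0; 0 0 0.05 0; 0 0 0.2 0; 0 0 0.4 0; 0 0 0.6 0; 0 0 0.7 0; 0 0 0.7 0; 0 0 0.7 0",
  hand=-0.1,
)

```text
t: 27.9
ee_pos: [0.4455, 0.2797, 0.2132]
eef_rot: [-3.138, -0.129, -0.007]
ft_force: [0.1, -0.3, -0.7]
finger_gap: 0.0382
```

```bash
python3 ob.py
python3 - <<'E'
from h import *
snap('scene','s22');snap('wrist','w22')
E
```

```text
27.9 [0.4455 0.2797 0.2132] yaw -355.3 F [ 0.06 -0.26 -0.7 ] T [ 0.022  0.01  -0.005] gap 0.0382 qt6 -0.0
```

View pics/s22.png

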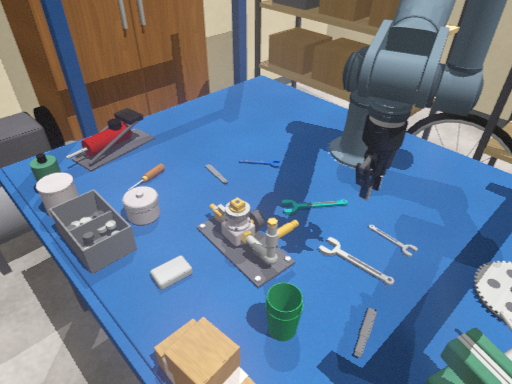

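View pics/w22.png

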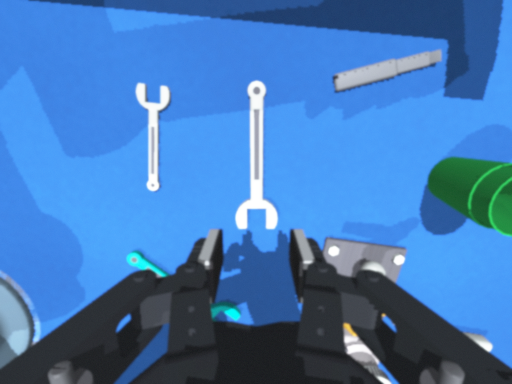

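```bash
python3 -c "
from plant import robot
print(robot.finish_job())"
```

```text
the job is handed in; nothing more can be done
None
```

I locked the regulator, laid the spanner back on the shelf, and handed the job in at about 28 s of the 69 s allowed; no verdict was reported.

- **Fitting:** I put the steel spanner over the barrel's flats with its shank on the hose tail beside the riser. It seated with about 7 N of contact, and then I let go.
- **Locking:** I screwed the ring clockwise about 66° in one grip. It dragged at about 0.15 Nm until it came home. I then tightened it in small steps to 0.76–0.78 Nm measured at rest, and the joint torque agreed at about 0.75 Nm.
- **Torque readings:** While moving I read up to 0.76 Nm, but I sampled only at the ends of moves, so a brief peak between samples cannot be ruled out.
- **Spanner:** After the nip the shank stood at 94.6°, where contact with the riser is expected at about 94.9°. It had turned about 2.5° from where I fitted it. I laid it flat within about 1 mm of its old place.
- **Last checks:** The final pictures show the spanner flat and clear of the gripper. Nothing else appears to have moved, judging by eye.

I did not re-measure the barrel's angle or the ring's hold after lifting the spanner. That the ring stays tight rests on the torque readings only. On one point the cameras disagreed: the top camera put the jaw about 2 mm off the barrel before fitting, against under 1 mm from the arm and wrist camera. I shifted it by 1.2 mm, and it went on without force.

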